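# Clamp the diesel injectors in the code-reading fixture and read them

### The job

Read in the diesel injectors lying on the bench, two or three of them: lift the fixture's sprung clamp bar out of its fork and turn it well aside, lay every injector in a V saddle of its own with its nozzle towards the stop rail, and turn each in its saddle until its code plate (and the connector on the same side) faces the code reader squarely. Then lift the bar back over them, let it down into its fork so that it clamps them with their codes still facing the reader, and press the read button. Leave the piston, spray can and spanner where they are.

Things in the scene. Friction and masses are not known exactly. Their poses are not given: they have to be found in the camera images.
- fixture: the reading fixture, fixed; origin at bench level under the middle saddle. x along the row of three saddles from the bar's pivot to the reader, y to the steel stop rail (inner face y = 104 mm, top 64 mm high), z up. Base plate 335 mm along x, y from -70 to 110 mm, 12 mm thick. Keeper fork for the bar's tip: two cheeks at x = 139 to 153 mm, 31 mm gap, tops 86 mm high
- saddle0 (a point): the saddle nearest the pivot: where the origin of an injector laid in it belongs, on the barrel's axis, 58 mm above the bench. A saddle is two 90-degree V rests, 12 mm wide, at y = -40 and +40 mm of the fixture, open above and between them; the barrel lies along the fixture's y, nozzle to +y, head overhanging to -y. Saddles are 65 mm apart
- saddle1 (a point): the same point of the middle saddle
- saddle2 (a point): the same point of the saddle nearest the reader
- spot0 (a point): where the code plate of an injector in saddle 0 belongs when it faces the reader
- spot1 (a point): where the code plate of an injector in saddle 1 belongs when it faces the reader
- spot2 (a point): where the code plate of an injector in saddle 2 belongs when it faces the reader
- reader: the code reader, a black box 62 x 52 x 46 mm on a column at the fixture's far end, its lens at the origin, 225 mm above the bench. Its x axis points out of its back, away from the saddles, 40 degrees above level: a code faces the reader when its injector's z axis is along this x axis, that is leaning 50 degrees from upright towards the reader
- bar_lift (a joint): height of the clamp bar (m): 0 fully down, 0.045 fully up. Spring and weight pull it down with 7 N when down, 10 N when raised 35 mm. At 0 its three rubber pads, one over each saddle, have their undersides 66 mm above the bench; on barrels it reads 0.002 to 0.006. The bar has play and tilts a little: the reading (and bar_knob) lags the true rise of the knob by up to 15 mm. With the knob raised 30 to 40 mm it clears fork and barrels
- bar_swing (a joint): turn of the clamp bar about its upright pivot (rad): 0 lying along the fixture's x (y = 0) over the middles of the barrels, tip in the fork; grows (counterclockwise from above) towards the fixture's +y side, stops at 1.75; slight friction holds it where it is left
- bar_knob (a point): the middle of the bar's knob, an upright black cylinder 24 mm across and 36 mm high, that stands on the bar 255 mm from the pivot; this point is 20 mm above the bar's top face, 16 mm under the knob's top, 106 mm above the bench with the bar fully down. The steel bar is 22 mm wide, 14 mm thick and reaches 290 mm from the pivot
- bar_pivot (a point): a point on the pivot axis of the clamp bar, level with the pads' undersides; it rises with the bar
- inj_a: a diesel injector, 194 mm long, 0.35 kg; all alike, one may be absent. Origin on its axis; x to the nozzle, z out through connector and code plate. Along x (mm): square black head 28 x 28 from -96, flange 50 wide (y) and 28 high from -68, round steel body 28 across from -58 to +58, nut 22 across to +78, nozzle 9 across to +98. At the start it lies flat, connector and code up, origin 14 mm above the bench
- inj_a_code (a point): the middle of the white code plate (15 x 20 mm) of inj_a, at x = -66 mm, z = 15 mm in its frame. Beside it the connector, a black bar 16 x 16 mm centred at x = -86 mm, stands out of the head along +z to 50 mm from the axis: a handle to turn the barrel by. Friction keeps a barrel in its saddle as it is turned
- inj_b: a diesel injector, just like inj_a
- inj_b_code (a point): the middle of the white code plate (15 x 20 mm) of inj_b, at x = -66 mm, z = 15 mm in its frame
- inj_c: a diesel injector, just like inj_a
- inj_c_code (a point): the middle of the white code plate (15 x 20 mm) of inj_c, at x = -66 mm, z = 15 mm in its frame
- pendant: the read button's grey box, fixed, 70 x 100 x 32 mm; origin at bench level under its middle
- read_top (a point): the top middle of the green read button (34 mm across), 50 mm above the bench; moves down with it
- read (a joint): travel of the read button (m): 0 out, 0.006 fully pressed with 5 N; counts as pressed beyond 0.004; springs back
- piston: bystander: a piston standing on its crown with its rod up, 92 mm wide, 206 mm high; origin under its middle
- spray: bystander: a spray can, 62 mm wide, 170 mm high; origin under its middle
- spanner: bystander: a steel spanner 200 mm long lying on the bench; origin under its middle
Mind the look-alikes: they are no part of the job. Leave any orange look-alike of the inj_c alone.

How it is judged:
On the way, in this order (a step that is already met when the one before it is completed fails the run):
1. the clamp bar is lifted out of its fork and turned well aside (1 rad or more) (value of joint bar_swing above 1 rad), for 0.2 s.
2. with the bar still aside, every injector lies in a saddle of its own, nozzle towards the stop rail, its code facing the reader (value of joint bar_swing above 0.8 rad and ((distance between inj_a_code and spot0 below 0.016 m and distance between inj_a and saddle0 below 0.016 m) or (distance between inj_a_code and spot1 below 0.016 m and distance between inj_a and saddle1 below 0.016 m) or (distance between inj_a_code and spot2 below 0.016 m and distance between inj_a and saddle2 below 0.016 m)) and z of each of inj_a, inj_b, inj_c in the frame of fixture below 0.064 m and angle between the x axis of each of inj_a, inj_b, inj_c and the y axis of fixture, either way round below 0.1 rad and angle between the z axis of each of inj_a, inj_b, inj_c and the x axis of reader, either way round below 0.35 rad and ((distance between inj_b_code and spot0 below 0.016 m and distance between inj_b and saddle0 below 0.016 m) or (distance between inj_b_code and spot1 below 0.016 m and distance between inj_b and saddle1 below 0.016 m) or (distance between inj_b_code and spot2 below 0.016 m and distance between inj_b and saddle2 below 0.016 m)) and ((distance between inj_c_code and spot0 below 0.016 m and distance between inj_c and saddle0 below 0.016 m) or (distance between inj_c_code and spot1 below 0.016 m and distance between inj_c and saddle1 below 0.016 m) or (distance between inj_c_code and spot2 below 0.016 m and distance between inj_c and saddle2 below 0.016 m))), for 0.2 s.
3. the bar is down in its fork on the injectors, the codes still face the reader, and the read button is pressed (value of joint bar_swing below 0.06 rad and value of joint bar_lift below 0.01 m and ((distance between inj_a_code and spot0 below 0.016 m and distance between inj_a and saddle0 below 0.016 m) or (distance between inj_a_code and spot1 below 0.016 m and distance between inj_a and saddle1 below 0.016 m) or (distance between inj_a_code and spot2 below 0.016 m and distance between inj_a and saddle2 below 0.016 m)) and z of each of inj_a, inj_b, inj_c in the frame of fixture below 0.064 m and angle between the x axis of each of inj_a, inj_b, inj_c and the y axis of fixture, either way round below 0.1 rad and angle between the z axis of each of inj_a, inj_b, inj_c and the x axis of reader, either way round below 0.35 rad and ((distance between inj_b_code and spot0 below 0.016 m and distance between inj_b and saddle0 below 0.016 m) or (distance between inj_b_code and spot1 below 0.016 m and distance between inj_b and saddle1 below 0.016 m) or (distance between inj_b_code and spot2 below 0.016 m and distance between inj_b and saddle2 below 0.016 m)) and ((distance between inj_c_code and spot0 below 0.016 m and distance between inj_c and saddle0 below 0.016 m) or (distance between inj_c_code and spot1 below 0.016 m and distance between inj_c and saddle1 below 0.016 m) or (distance between inj_c_code and spot2 below 0.016 m and distance between inj_c and saddle2 below 0.016 m)) and value of joint read above 0.004 m), for 0.05 s.
At the end, for the whole second after the job is handed in: Bar back within 0.06 rad, down on the injectors (lift under 10 mm), button pressed and out again, each injector at rest in its own saddle: origin and code within 16 mm of that saddle's points, under 64 mm high, within 0.1 rad of its line, code within 0.35 rad of facing the reader (value of joint bar_swing below 0.06 rad and value of joint bar_lift below 0.01 m and ((distance between inj_a_code and spot0 below 0.016 m and distance between inj_a and saddle0 below 0.016 m) or (distance between inj_a_code and spot1 below 0.016 m and distance between inj_a and saddle1 below 0.016 m) or (distance between inj_a_code and spot2 below 0.016 m and distance between inj_a and saddle2 below 0.016 m)) and z of each of inj_a, inj_b, inj_c in the frame of fixture below 0.064 m and angle between the x axis of each of inj_a, inj_b, inj_c and the y axis of fixture, either way round below 0.1 rad and angle between the z axis of each of inj_a, inj_b, inj_c and the x axis of reader, either way round below 0.35 rad and ((distance between inj_b_code and spot0 below 0.016 m and distance between inj_b and saddle0 below 0.016 m) or (distance between inj_b_code and spot1 below 0.016 m and distance between inj_b and saddle1 below 0.016 m) or (distance between inj_b_code and spot2 below 0.016 m and distance between inj_b and saddle2 below 0.016 m)) and ((distance between inj_c_code and spot0 below 0.016 m and distance between inj_c and saddle0 below 0.016 m) or (distance between inj_c_code and spot1 below 0.016 m and distance between inj_c and saddle1 below 0.016 m) or (distance between inj_c_code and spot2 below 0.016 m and distance between inj_c and saddle2 below 0.016 m)) and value of joint read below 0.002 m and linear speed of each of inj_a, inj_b, inj_c below 0.02 m/s); the robot touches nothing.
It fails at once if the piston is pushed about (over 40 mm) (distance of piston from where it was at the start of the episode above 0.04 m).
It fails at once if the spray is pushed about (over 40 mm) (distance of spray from where it was at the start of the episode above 0.04 m).
It fails at once if the spanner is pushed about (over 40 mm) (distance of spanner from where it was at the start of the episode above 0.04 m).
Of inj_a, inj_b, inj_c only 2 to 3 are there at a start; the rules pass over those that are not, and their reading is None.
At some moment in a run one of inj_a, inj_b, inj_c may be knocked a few centimetres aside while the robot is not near it.
Once in a run the grip may slacken for a moment while it holds something.
It also fails if it takes over 210 s, if anything falls off the work surface, if the arm or the gripper's body presses on something with over 40 N, if the wrist force passes 120 N, or if a joint passes its speed limit or range.

### The arm

A 6-joint arm with a two-finger parallel gripper is mounted at the origin on the work surface. World frame = base frame: x ahead of the robot, y to its left, z up, the work surface at z = 0. Lengths are in m, angles in rad, forces in N, time in s.
With the tool pointing down it reaches from about 0.35 to 0.85 m from the base axis. Payload 8.1 kg.
Tool frame: the origin (TCP) lies between the finger pads; the fingertips stand 11 mm ahead of it and the grasp point (between the pads) lies 8 mm behind it (tips_ahead is the z of the fingertips in the tool frame, in m); z points along the fingers, y is the line along which they close (so a half turn about z gives the same grasp; the last joint's range is limited). The gripper opens to 93 mm and grips with 3 to 60 N. Pads are 15 mm wide; open, the fingers measure 128 mm over their backs; the gripper's body (75 mm by 188 mm) begins 65 mm behind the grasp point.
Start: joints at [1.036, 0.13, 1.488, -0, 1.523, -0.085], TCP at [0.261, 0.54, 0.23] pointing down, gripper open.
Joint ranges: [-2.96, 2.96], [-0.89, 2.26], [0.02, 2.5], [-1.34, 4.48], [0, 2.73], [-2.66, 2.66]. Speed limits (rad/s): [2.39, 2.39, 2.79, 3.14, 3.14, 3.14].

### API

Orientations are given as a rotation vector (axis times angle).
In Python, from plant import read_state, read_camera, close_job, tips_ahead gives the robot as it stands. The module is installed in compiled form; this text tells all that it offers.
- The arm moves only by the tool move_arm, never from a script. Its argument "plan" is a list of rows, each a list of 7 numbers: the turn, a rotation vector about the tool's x, y, z in units of 6 degrees (1.0 is 6 degrees), then the shift along the tool's x, y, z in units of 25 mm (1.0 is 25 mm), then the finger opening in mm, from 0 to 93. A call has exactly 10 rows; each row shifts and turns the commanded pose from where the row before left it, along the tool's axes as they then stand; what a row does not reach is not made up. A row lasts 1/10 s, in which the tool goes at most 50 mm and 8.59 degrees, less where a joint would pass 70% of its speed; a pose out of reach is approached as far as the arm can. A call is refused whole if a number of a shift passes 1 or a number of a turn 1, either way. A call with a gripper value outside its range is refused whole. The fingers move at their own pace and stop on an object; "force" is the grip in N (left out, the last holds). Time passes only in rows, so rows that do not move let the fingers close, or fill a call up. It gives the time, the measured TCP pose, the force, the opening and the grip force at its end, in the units of the state.
- read_state(): the state, without advancing time (a new reading comes with each control period).
- read_camera(name): name is "side" or "top"; returns a dict with "frame" (480x640x3 uint8, red, green, blue), "z_map" (480x640 float32, m along the optical axis (not along the pixel's ray), 0 where there is no reading), "fx", "fy", "cx", "cy" (pixels), "rvec" (rotation vector, rad) and "tvec" (3), from world to camera coordinates, as OpenCV has them. Camera axes: x right, y down, z forward; pixel columns grow to the right and rows downward; lengths in m; the calibration is good to about 2 mm. A picture is of the moment at which its call begins.
- close_job(): hands the job in; it is judged then, once.
The state is a dict: "t": time; "q": joint angles; "dq": joint speeds; "joint_torque": joint torques, N m; "tool_pos": TCP position; "orientation": TCP orientation; "force": force on the tool from outside, world axes, zero at the start; "wrist_torque": the same for the moment, N m; "opening": finger opening in m; "gripper_force": force on a finger pad.
Only numpy, scipy, OpenCV 4.12 (cv2) and the standard library are available. Lean on these libraries where they do the work, as an engineer would, in place of code of your own. Each camera call takes 0.05 s, during which the arm holds its last target. There are 200 camera calls.

## Working session

There is one attempt and no reset: what is moved stays moved. The work goes in short steps, Python scripts to look and compute and a tool call to move; the robot and the scene stay as the last step left them, time stands still between calls to the robot, and variables do not carry over. Pictures are saved under pics/ and viewed, at most 14 in all, crops included, and the job is handed in when it is done.

Besides the shell and the picture viewer there is one more tool, called after "Call:" in YAML: its name, and indented under it one key for each argument. move_arm: Moves the arm, as the interface text tells. Its arguments: {"type":"object","properties":{"plan":{"type":"array","items":{"type":"array","items":{"type":"number"}}},"force":{"type":"number"}},"required":["plan"]}

```bash
ls; mkdir -p pics
cat > h.py <<'E'
import numpy as np, cv2
from scipy.spatial.transform import Rotation as R
from plant import *
def cam(n):
    c=read_camera(n); M=cv2.Rodrigues(np.array(c["rvec"],float))[0]; c["M"]=M; c["t3"]=np.array(c["tvec"],float).ravel()
    z=c["z_map"]; v,u=np.mgrid[:480,:640]
    P=np.stack([(u-c["cx"])/c["fx"]*z,(v-c["cy"])/c["fy"]*z,z],-1)
    c["W"]=(P-c["t3"])@M   # world xyz per pixel
    c["W"][z==0]=np.nan
    return c
def proj(c,p):
    q=np.atleast_2d(p)@c["M"].T+c["t3"]; return np.stack([q[:,0]/q[:,2]*c["fx"]+c["cx"],q[:,1]/q[:,2]*c["fy"]+c["cy"]],-1)
def save(c,f,box=None,s=1):
    im=c["frame"][...,::-1]
    if box: a,b,d,e=box; im=im[b:e,a:d]
    cv2.imwrite("pics/"+f,cv2.resize(im,None,fx=s,fy=s,interpolation=cv2.INTER_CUBIC))
E
python3 - <<'E'
from h import *
s=read_state(); print(s)
print(tips_ahead)
for n in("top","side"):
    c=cam(n); save(c,n+"0.png"); print(n,-c["M"].T@c["t3"],c["M"][2]); np.save(n+"0.npy",c["W"])
E
```

```text
pics
{'t': 0.0, 'q': array([ 1.03562309e+00,  1.31175998e-01,  1.48925668e+00,  1.73706916e-05,
        1.52300392e+00, -8.54259058e-02]), 'dq': array([ 7.87496369e-04, -8.54204259e-04,  5.60214745e-05, -3.09126543e-04,
        6.19058828e-04, -3.65830811e-04]), 'joint_torque': array([ 3.29549432e-03, -5.59851122e+01, -4.91743612e+01,  7.69353448e-02,
        3.56179581e-02, -1.84624719e-04]), 'tool_pos': array([0.26055235, 0.53987003, 0.22859099]), 'orientation': array([-7.00394217e-01, -3.06192809e+00,  2.74929951e-03]), 'force': array([0.33579759, 0.00911356, 0.25728639]), 'wrist_torque': array([-0.00126884,  0.02907098, -0.05481975]), 'gripper_force': 0.0, 'opening': 0.092823046336479}
0.011
top [3.19884662e-01 1.03808599e-03 1.39805021e+00] [ 0.1548167  -0.00369757 -0.98793629]
side [0.01967857 1.10681926 1.16782062] [ 0.32424    -0.7036628  -0.63223973]
```

View pics/top0.png

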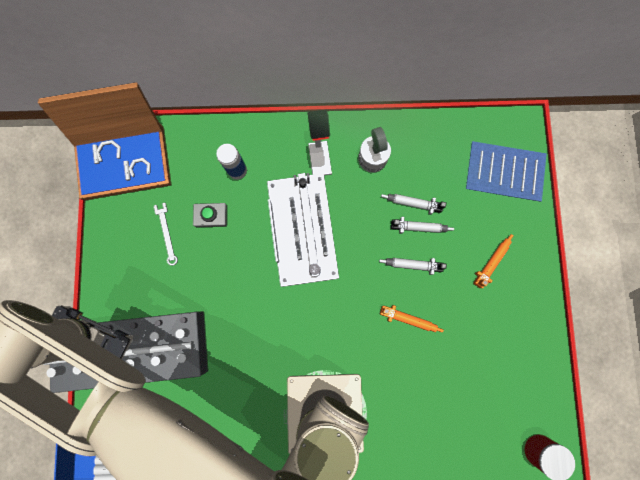

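View pics/side0.png

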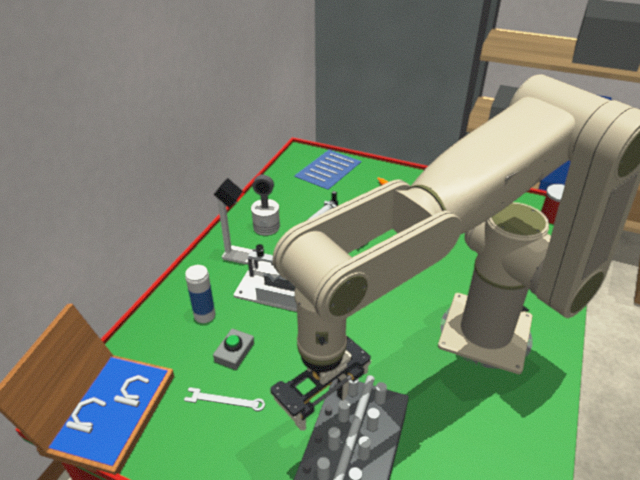

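Candidates for injectors: grey at (413,203), (423,227) and (413,265) in the top view. The orange ones at (412,320) and (494,262) are look-alikes, left alone. I choose the three grey ones and crop to check.

Run:
```python
from h import *
W=np.load("top0.npy"); im=cv2.imread("pics/top0.png")
cv2.imwrite("pics/crop1.png",cv2.resize(im[120:290,250:460],None,fx=3.6,fy=3.4,interpolation=cv2.INTER_CUBIC))
# injectors: above bench, in region
reg=np.zeros((480,640),bool); reg[190:280,375:460]=1
m=(reg&(W[...,2]>0.006)).astype(np.uint8)
n,L,st,ce=cv2.connectedComponentsWithStats(m)
for i in range(1,n):
    if st[i,4]<50: continue
    P=W[L==i]; mean,ev=cv2.PCACompute(P[:,:2].astype(np.float32),None)
    a=(P[:,:2]-mean)@ev[0]; b=(P[:,:2]-mean)@ev[1]
    print(ce[i].round(),st[i,4],mean,ev[0],a.min(),a.max(),b.min(),b.max(),P[:,2].max())
    for k in np.arange(-.11,.111,.02):
        s=abs(a-k)<.01
        if s.any(): print("  ",round(k,3),b[s].min().round(3),b[s].max().round(3),b[s].mean().round(3),P[s,2].max().round(3))
for name,(u,v) in dict(knob=(314,269),fixTL=(268,182),fixTR=(322,175),fixBR=(338,277),fixBL=(280,285),btn=(208,213),pist=(376,155),spray=(229,155),reader=(318,122)).items(): print(name,W[v,u])
```

```text
[417. 202.] 576 [[ 0.61841655 -0.30222088]] [0.24775267 0.9688233 ] -0.08200946581469196 0.11043329224202941 -0.02167740919945582 0.025908215629806382 0.06980780990127201
   -0.09 -0.009 0.011 0.001 0.062
   -0.07 -0.012 0.015 -0.001 0.07
   -0.05 -0.022 0.026 0.001 0.035
   -0.03 -0.013 0.016 0.0 0.033
   -0.01 -0.011 0.016 0.0 0.033
   0.01 -0.012 0.016 0.0 0.035
   0.03 -0.012 0.022 -0.0 0.032
   0.05 -0.013 0.014 -0.001 0.031
   0.07 -0.012 0.016 -0.0 0.033
   0.09 -0.009 0.011 0.0 0.029
   0.11 -0.003 0.005 0.001 0.023
[418. 226.] 559 [[ 0.54450566 -0.30136538]] [0.09302657 0.99566364] -0.11129872351760803 0.0816680493847162 -0.022160240398569366 0.02608964034366438 0.06885566776782032
   -0.11 -0.004 0.005 0.001 0.023
   -0.09 -0.009 0.01 0.0 0.029
   -0.07 -0.014 0.015 -0.0 0.031
   -0.05 -0.012 0.014 -0.0 0.033
   -0.03 -0.013 0.015 -0.0 0.032
   -0.01 -0.012 0.014 0.0 0.034
   0.01 -0.014 0.016 -0.001 0.031
   0.03 -0.011 0.015 0.001 0.032
   0.05 -0.022 0.026 0.001 0.034
   0.07 -0.012 0.017 -0.002 0.069
   0.09 -0.01 0.012 0.001 0.03
[416. 264.] 590 [[ 0.42662087 -0.287931
[... 181 characters left out ...]
13 0.015 -0.0 0.07
   -0.05 -0.024 0.026 0.0 0.035
   -0.03 -0.013 0.015 0.001 0.033
   -0.01 -0.013 0.015 0.0 0.035
   0.01 -0.013 0.015 -0.0 0.031
   0.03 -0.013 0.014 -0.0 0.035
   0.05 -0.013 0.014 -0.0 0.032
   0.07 -0.012 0.013 -0.001 0.033
   0.09 -0.008 0.014 0.001 0.027
   0.11 -0.004 0.005 0.0 0.021
knob [0.41583655 0.02022281 0.09268794]
fixTL [0.70038523 0.15978853 0.0102474 ]
fixTR [ 0.71810963 -0.01131696  0.01152716]
fixBR [ 0.39533719 -0.0511833   0.01239149]
fixBL [3.76451053e-01 1.27143686e-01 1.78435218e-04]
btn [0.59701565 0.33744408 0.05294468]
pist [ 0.75568802 -0.17559586  0.08218946]
spray [0.73881989 0.25122394 0.16790605]
reader [ 0.78611317 -0.00250194  0.27360222]
```

View pics/crop1.png

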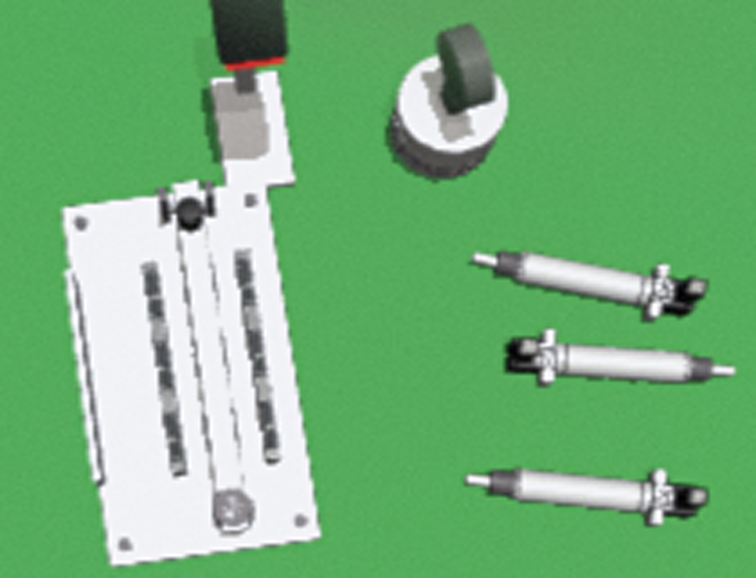

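Confirmed: three steel injectors; nozzles: 1st and 3rd to the left (+y), the middle one to the right. The knob is at about (303,182) and the pivot at (314,269). Now the fixture pose.

```bash
cat >> h.py <<'E'
def ray(c,u,v,z):
    d=c["M"].T@np.array([(u-c["cx"])/c["fx"],(v-c["cy"])/c["fy"],1]); o=-c["M"].T@c["t3"]
    return o+d*(z-o[2])/d[2]
E
python3 - <<'E'
from h import *
c=cam("top"); W=np.nanmean([c["W"],np.load("top0.npy")],0); np.save("top1.npy",W)
g=W[295:300,420:450,2]; print("bench z",np.nanmean(W[240:255,420:450,2]),np.nanmean(W[240:255,350:370,2]))
im=c["frame"].astype(int)
# plate corners on z=.012
for n,u,v in [("TL",268.3,180.3),("BL",280.6,286.2),("BR",338.9,277.9),("TR",324.4,175.9)]: print(n,ray(c,u,v,.012).round(4))
gray=im.max(2)
# dark rests
reg=np.zeros((480,640),bool); reg[190:262,285:300]=1
for reg_ in ((288,303),(314,330)):
    m=np.zeros((480,640),bool); m[190:262,reg_[0]:reg_[1]]=1
    m&=(gray<110)
    vv,uu=np.nonzero(m); P=W[m]; P=P[P[:,2]>.02]
    me=P.mean(0); mn,ev=cv2.PCACompute(P[:,:2].astype(np.float32),None); a=(P[:,:2]-mn)@ev[0]
    print("rest",len(P),mn,ev[0],a.min(),a.max(),P[:,2].min(),P[:,2].max(), mn+ev[0]*(a.min()+a.max())/2)
m=np.zeros((480,640),bool); m[172:192,294:312]=1; m&=(gray<80)&(W[...,2]>.1); print("knob",W[m].mean(0),m.sum(),W[m][:,2].max())
m=np.zeros((480,640),bool); m[195:255,296:322]=1; m&=(abs(W[...,2]-.086)<.006)
P=W[m];mn,ev=cv2.PCACompute(P[:,:2].astype(np.float32),None);print("bar",mn,ev[0],np.degrees(np.arctan(ev[0][1]/ev[0][0])),P[:,2].mean())
m=np.zeros((480,640),bool); m[105:140,305:335]=1; m&=(gray<80)&(W[...,2]>.15); P=W[m]; print("reader",P.min(0),P.max(0))
E
```

```text
bench z -0.000509853472789235 -0.0003393458960602587
TL [0.7054 0.1586 0.012 ]
BL [0.3723 0.1243 0.012 ]
BR [ 0.3925 -0.0539  0.012 ]
TR [ 0.7148 -0.0188  0.012 ]
rest 97 [[0.5426065  0.07420599]] [0.9936379  0.11262219] -0.0913066217627075 0.08791128921431049 0.023359446537805008 0.05999343615283227 [[0.54091961 0.07401479]]
rest 90 [[ 0.5533067 -0.0028879]] [0.9933968  0.11472938] -0.0935004077365029 0.08817888987247646 0.03579976808044313 0.05707332731322222 [[ 0.55066351 -0.00319316]]
knob [0.66658319 0.04755872 0.1186216 ] 39 0.12450744503321368
bar [[0.5477256 0.0341758]] [0.99362034 0.11277693] 6.4754176 0.08555453113782288
reader [ 0.75218241 -0.03095421  0.24324132] [0.82903308 0.02363977 0.28465778]<stdin>:2: RuntimeWarning: Mean of empty slice
```

```bash
cat >> h.py <<'E'
def go(x,y,z,phi,s=None,q=None):
    """print turn units about tool z, then shift units (tool axes after the turn); tool down, phi=deg of tool y"""
    s=s or read_state(); r=R.from_rotvec(s["orientation"]); m=r.as_matrix()
    cur=np.degrees(np.arctan2(m[1,1],m[0,1])); p=s["tool_pos"] if q is None else np.array(q)
    d=-(phi-cur); f=np.radians(phi)
    D=np.array([x,y,z])-p
    X=np.array([np.cos(f+np.pi/2),np.sin(f+np.pi/2),0]); Y=np.array([np.cos(f),np.sin(f),0])
    print("t",round(s["t"],1),"pos",p.round(4),"phi",cur.round(2),"tilt",np.degrees(np.arccos(-m[2,2])).round(2),"q6",s["q"][5].round(2),
      "open",round(s["opening"],4),"gf",round(s["gripper_force"],1),"F",s["force"].round(1))
    print(" turn",round(d/6,3),"(or",round((d-360*np.sign(d))/6,3),") shift",(np.array([D@X,D@Y,-D[2]])/.025).round(3))
O=np.array([.5458,.035]); FA=6.45
def fx(x,y):
    a=np.radians(FA); return O+np.array([np.cos(a)*x-np.sin(a)*y,np.sin(a)*x+np.cos(a)*y])
E
python3 - <<'E'
from h import *
go(.6666,.0476,.23,-83.55)
E
```

```text
t 0.1 pos [0.2606 0.54   0.2288] phi 64.23 tilt 0.08 q6 -0.09 open 0.0929 gf 0.0 F [ 0.1  0.3 -0.4]
 turn 24.63 (or -35.37 ) shift [13.924 21.395 -0.047]
```

Call:
move_arm:
  plan:
    - [0,0,1,0,0,0,60]
    - [0,0,1,0,0,0,60]
    - [0,0,1,0,0,0,60]
    - [0,0,1,0,0,0,60]
    - [0,0,1,0,0,0,60]
    - [0,0,1,0,0,0,60]
    - [0,0,1,0,0,0,60]
    - [0,0,1,0,0,0,60]
    - [0,0,1,0,0,0,60]
    - [0,0,1,0,0,0,60]

```text
t: 1.15
tool_pos: [0.2607, 0.5401, 0.2292]
orientation: [2.143, 2.297, -0.001]
force: [-0.0, -1.2, 0.0]
opening: 0.0596
gripper_force: 0.0
```

Call:
move_arm:
  plan:
    - [0,0,1,0,0,0,60]
    - [0,0,1,0,0,0,60]
    - [0,0,1,0,0,0,60]
    - [0,0,1,0,0,0,60]
    - [0,0,1,0,0,0,60]
    - [0,0,1,0,0,0,60]
    - [0,0,1,0,0,0,60]
    - [0,0,1,0,0,0,60]
    - [0,0,1,0,0,0,60]
    - [0,0,1,0,0,0,60]

```text
t: 2.15
tool_pos: [0.2607, 0.5401, 0.2291]
orientation: [3.004, 0.918, -0.001]
force: [0.3, 0.0, 0.1]
opening: 0.0599
gripper_force: 0.0
```

Call:
move_arm:
  plan:
    - [0,0,1,0,0,0,60]
    - [0,0,1,0,0,0,60]
    - [0,0,1,0,0,0,60]
    - [0,0,1,0,0,0,60]
    - [0,0,0.63,0,0,0,60]
    - [0,0,0,0.6,0.95,0,60]
    - [0,0,0,0.6,0.95,0,60]
    - [0,0,0,0.6,0.95,0,60]
    - [0,0,0,0.6,0.95,0,60]
    - [0,0,0,0.6,0.95,0,60]

```text
t: 3.15
tool_pos: [0.3491, 0.4297, 0.2293]
orientation: [3.136, 0.177, -0.001]
force: [0.3, -0.1, -1.1]
opening: 0.0601
gripper_force: 0.0
```

Call:
move_arm:
  plan:
    - [0,0,0,0.6,0.95,0,60]
    - [0,0,0,0.6,0.95,0,60]
    - [0,0,0,0.6,0.95,0,60]
    - [0,0,0,0.6,0.95,0,60]
    - [0,0,0,0.6,0.95,0,60]
    - [0,0,0,0.6,0.95,0,60]
    - [0,0,0,0.6,0.95,0,60]
    - [0,0,0,0.6,0.95,0,60]
    - [0,0,0,0.6,0.95,0,60]
    - [0,0,0,0.6,0.95,0,60]

```text
t: 4.15
tool_pos: [0.5249, 0.2106, 0.2293]
orientation: [3.136, 0.177, -0.001]
force: [0.9, -0.2, -0.6]
opening: 0.06
gripper_force: 0.0
```

Run:
```python
from h import *
go(.6666,.0476,.112,-83.55)
```

```text
t 4.2 pos [0.5249 0.2106 0.2293] phi -83.55 tilt 0.03 q6 1.75 open 0.06 gf 0.0 F [ 0.9 -0.2 -0.6]
 turn -0.001 (or 59.999 ) shift [4.902 7.114 4.692]
```

Call:
move_arm:
  plan:
    - [0,0,0,0.61,0.89,0,60]
    - [0,0,0,0.61,0.89,0,60]
    - [0,0,0,0.61,0.89,0,60]
    - [0,0,0,0.61,0.89,0,60]
    - [0,0,0,0.61,0.89,0,60]
    - [0,0,0,0.61,0.89,0,60]
    - [0,0,0,0.61,0.89,0,60]
    - [0,0,0,0.61,0.89,0,60]
    - [0,0,0,0,0,0.8,60]
    - [0,0,0,0,0,0.8,60]

```text
t: 5.15
tool_pos: [0.6665, 0.0474, 0.1893]
orientation: [3.137, 0.174, 0.002]
force: [-0.4, -0.2, -0.3]
opening: 0.0598
gripper_force: 0.0
```

Call:
move_arm:
  plan:
    - [0,0,0,0,0,0.8,60]
    - [0,0,0,0,0,0.8,60]
    - [0,0,0,0,0,0.6,60]
    - [0,0,0,0,0,0.5,60]
    - [0,0,0,0,0,0.4,60]
    - [0,0,0,0,0,0,20]
    - [0,0,0,0,0,0,20]
    - [0,0,0,0,0,0,20]
    - [0,0,0,0,0,0,20]
    - [0,0,0,0,0,0,20]
  force: 40

```text
t: 6.15
tool_pos: [0.6661, 0.0484, 0.1129]
orientation: [3.136, 0.177, 0.002]
force: [-0.3, -0.5, 0.7]
opening: 0.0245
gripper_force: 0.1
```

Run:
```python
from h import *
go(.6666,.0476,.15,-83.55)
```

```text
t 6.2 pos [0.6661 0.0484 0.1129] phi -83.55 tilt 0.07 q6 1.45 open 0.0245 gf 0.1 F [-0.3 -0.5  0.7]
 turn -0.001 (or 59.999 ) shift [ 0.015  0.034 -1.482]
```

Call:
move_arm:
  plan:
    - [0,0,0,0,0,0,15]
    - [0,0,0,0,0,0,15]
    - [0,0,0,0,0,-0.25,15]
    - [0,0,0,0,0,-0.25,15]
    - [0,0,0,0,0,-0.25,15]
    - [0,0,0,0,0,-0.25,15]
    - [0,0,0,0,0,-0.25,15]
    - [0,0,0,0,0,-0.25,15]
    - [0,0,0,0,0,0,15]
    - [0,0,0,0,0,0,15]

```text
t: 7.15
tool_pos: [0.6649, 0.0484, 0.1488]
orientation: [-3.137, -0.177, 0.003]
force: [0.0, -0.2, -6.2]
opening: 0.0238
gripper_force: 4.0
```

Run:
```python
from h import *
go(.6666,.0476,.15,-83.55); c=cam("top"); W=c["W"]; g=c["frame"].max(2)
save(c,"lift.png",(260,150,360,290),4)
```

```text
t 7.2 pos [0.6649 0.0484 0.1488] phi -83.55 tilt 0.1 q6 1.45 open 0.0238 gf 4.0 F [ 0.  -0.2 -6.2]
 turn -0.001 (or 59.999 ) shift [ 0.062  0.041 -0.046]
```

View pics/lift.png

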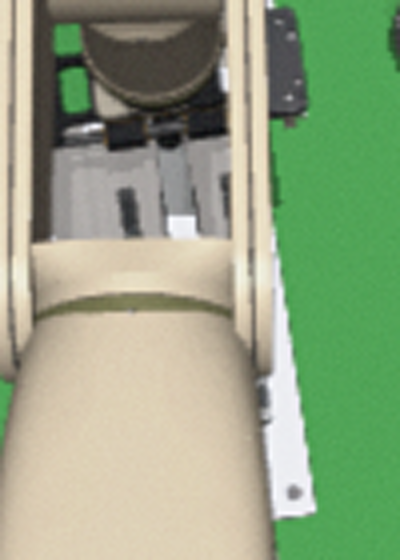

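Call:
move_arm:
  plan:
    - [0,0,0,0,0,0,0]
    - [0,0,0,0,0,0,0]
    - [0,0,0,0,0,0,0]
    - [0,0,0,0,0,0,0]
    - [0,0,0,0,0,-0.04,0]
    - [0,0,0,0,0,0,0]
    - [0,0,-0.5,0,-0.53,0,0]
    - [0,0,-0.5,0,-0.53,0,0]
    - [0,0,0,0,0,0,0]
    - [0,0,0,0,0,0,0]
  force: 45

```text
t: 8.2
tool_pos: [0.662, 0.0746, 0.1506]
orientation: [3.123, 0.339, 0.0]
force: [0.6, -1.0, 1.0]
opening: 0.0006
gripper_force: 0.0
```

Run:
```python
from h import *
go(.6666,.0476,.15,-83.55)
p=read_state()["tool_pos"][:2]-fx(-.1335,0); print(np.hypot(*p),np.degrees(np.arctan2(p[1],p[0]))-6.45)
```

```text
t 8.2 pos [0.662  0.0746 0.1506] phi -77.6 tilt 0.02 q6 1.39 open 0.0006 gf 0.0 F [ 0.6 -1.   1. ]
 turn 0.992 (or -59.008 ) shift [0.061 1.094 0.026]
0.25479239787247643 5.922480526127711
```

Call:
move_arm:
  plan:
    - [0,0,0.99,0,0,0,60]
    - [0,0,0,0.06,0.55,0,60]
    - [0,0,0,0,0.54,0,60]
    - [0,0,0,0,0,0,60]
    - [0,0,0,0,0,0.4,60]
    - [0,0,0,0,0,0.4,60]
    - [0,0,0,0,0,0.4,60]
    - [0,0,0,0,0,0.4,60]
    - [0,0,0,0,0,0,0]
    - [0,0,0,0,0,0,0]

```text
t: 9.2
tool_pos: [0.6662, 0.048, 0.11]
orientation: [-3.136, -0.179, 0.002]
force: [0.2, 1.3, 0.7]
opening: 0.0483
gripper_force: 0.0
```

Call:
move_arm:
  plan:
    - [0,0,0,0,0,0,0]
    - [0,0,0,0,0,0,0]
    - [0,0,0,0,0,0,0]
    - [0,0,0,0,0,0,0]
    - [0,0,0,0,0,0,0]
    - [0,0,0,0,0,0,0]
    - [0,0,0,0,0,0,0]
    - [0,0,0,0,0,0,0]
    - [0,0,0,0,0,0,0]
    - [0,0,0,0,0,0,0]

```text
t: 10.2
tool_pos: [0.667, 0.0478, 0.1109]
orientation: [3.136, 0.178, 0.001]
force: [3.6, 0.8, 1.6]
opening: 0.0231
gripper_force: 45.0
```

Run:
```python
from h import *
go(.6666,.0476,.15,-83.55)
```

```text
t 10.2 pos [0.667  0.0478 0.1109] phi -83.49 tilt 0.05 q6 1.45 open 0.0231 gf 45.0 F [3.6 0.8 1.6]
 turn 0.01 (or -59.99 ) shift [-0.016  0.006 -1.563]
```

Call:
move_arm:
  plan:
    - [0,0,0,0,0,-0.25,0]
    - [0,0,0,0,0,-0.25,0]
    - [0,0,0,0,0,-0.25,0]
    - [0,0,0,0,0,-0.25,0]
    - [0,0,0,0,0,-0.25,0]
    - [0,0,0,0,0,-0.27,0]
    - [0,0,0,0,0,0,0]
    - [0,0,0,0,0,0,0]
    - [0,0,0,0,0,0,0]
    - [0,0,0,0,0,0,0]

```text
t: 11.2
tool_pos: [0.6641, 0.0476, 0.1464]
orientation: [-3.136, -0.178, 0.01]
force: [-7.0, -1.1, -9.2]
opening: 0.0235
gripper_force: 45.0
```

Run:
```python
from h import *
go(.6666,.0476,.15,-83.55)
```

```text
t 11.2 pos [0.6641 0.0476 0.1464] phi -83.5 tilt 0.36 q6 1.45 open 0.0235 gf 45.0 F [-7.  -1.1 -9.2]
 turn 0.009 (or -59.991 ) shift [ 0.1    0.012 -0.142]
```

Call:
move_arm:
  plan:
    - [0,0,-0.4,-0.01,-0.43,-0.04,0]
    - [0,0,-0.6,-0.02,-0.64,-0.04,0]
    - [0,0,-0.8,-0.04,-0.855,0,0]
    - [0,0,-0.8,-0.04,-0.855,0,0]
    - [0,0,-0.8,-0.04,-0.855,0,0]
    - [0,0,-0.8,-0.04,-0.855,0,0]
    - [0,0,-0.8,-0.04,-0.855,0,0]
    - [0,0,-0.8,-0.04,-0.855,0,0]
    - [0,0,-0.6,-0.02,-0.64,0,0]
    - [0,0,-0.4,-0.01,-0.43,0,0]

```text
t: 12.2
tool_pos: [0.5821, 0.2051, 0.1482]
orientation: [2.875, 1.264, -0.012]
force: [-5.8, -10.1, -10.1]
opening: 0.023
gripper_force: 45.0
```

Run:
```python
from h import *
go(.6666,.0476,.15,-83.55)
p=read_state()["tool_pos"][:2]-fx(-.1335,0); print(np.hypot(*p),np.degrees(np.arctan2(p[1],p[0]))-6.45)
```

```text
t 12.2 pos [0.5821 0.2051 0.1482] phi -42.52 tilt 0.45 q6 1.0 open 0.023 gf 45.0 F [ -5.8 -10.1 -10.1]
 turn 6.839 (or -53.161 ) shift [ 2.651  6.64  -0.07 ]
0.2506056066718124 41.160257304788715
```

Call:
move_arm:
  plan:
    - [0,0,-0.5,-0.03,-0.53,0,0]
    - [0,0,-0.8,-0.06,-0.85,0,0]
    - [0,0,-0.8,-0.06,-0.85,0,0]
    - [0,0,-0.8,-0.06,-0.85,0,0]
    - [0,0,-0.8,-0.05,-0.85,0,0]
    - [0,0,-0.8,-0.05,-0.85,0,0]
    - [0,0,-0.8,-0.05,-0.85,0,0]
    - [0,0,-0.7,-0.05,-0.74,0,0]
    - [0,0,-0.5,-0.02,-0.52,0,0]
    - [0,0,0,0,0,0,0]

```text
t: 13.2
tool_pos: [0.4257, 0.2672, 0.1491]
orientation: [2.288, 2.151, -0.009]
force: [-0.2, -10.6, -9.1]
opening: 0.0231
gripper_force: 45.0
```

Run:
```python
from h import *
go(.6666,.0476,.11,-83.55)
p=read_state()["tool_pos"][:2]-fx(-.1335,0); print(np.hypot(*p),np.degrees(np.arctan2(p[1],p[0]))-6.45)
```

```text
t 13.2 pos [0.4257 0.2672 0.1491] phi -3.55 tilt 0.34 q6 0.52 open 0.0231 gf 45.0 F [ -0.2 -10.6  -9.1]
 turn 13.333 (or -46.667 ) shift [8.588 9.812 1.564]
0.24754030015738976 80.63919762998582
```

Call:
move_arm:
  plan:
    - [0,0,0,0,0,0.3,0]
    - [0,0,0,0,0,0.3,0]
    - [0,0,0,0,0,0.3,0]
    - [0,0,0,0,0,0.3,0]
    - [0,0,0,0,0,0.25,0]
    - [0,0,0,0,0,0,50]
    - [0,0,0,0,0,0,50]
    - [0,0,0,0,0,0,50]
    - [0,0,0,0,0,-0.3,50]
    - [0,0,0,0,0,-0.6,50]

```text
t: 14.2
tool_pos: [0.4275, 0.2693, 0.137]
orientation: [-2.291, -2.148, 0.002]
force: [-0.2, 0.2, -0.1]
opening: 0.0498
gripper_force: 0.0
```

Call:
move_arm:
  plan:
    - [0,0,0.9,0,0,-0.9,50]
    - [0,0,0.9,0,0,-0.9,50]
    - [0,0,0,0,0,-0.9,50]
    - [0,0,0,0,0,-0.9,50]
    - [0,0,0,-0.9,0.05,0,50]
    - [0,0,0,-0.9,0.05,0,50]
    - [0,0,0,-0.9,0.05,0,50]
    - [0,0,0,-0.9,0.05,0,50]
    - [0,0,0,-0.9,0.05,0,50]
    - [0,0,0,-0.9,0.05,0,50]

```text
t: 15.2
tool_pos: [0.4017, 0.1362, 0.2287]
orientation: [2.483, 1.923, 0.003]
force: [0.3, -0.2, 0.7]
opening: 0.05
gripper_force: 0.0
```

```bash
cat >> h.py <<'E'
def injs(W=None,c=None,box=(.36,-.45,.72,-.16),zmax=.085):
    if W is None: c=cam("top"); W=c["W"]
    with np.errstate(invalid="ignore"):
        m=(W[...,0]>box[0])&(W[...,1]>box[1])&(W[...,0]<box[2])&(W[...,1]<box[3])&(W[...,2]>.006)&(W[...,2]<zmax)
    f=c["frame"].astype(int); m&=~((f[...,0]>f[...,2]+70))
    n,L,st,ce=cv2.connectedComponentsWithStats(m.astype(np.uint8))
    for i in range(1,n):
        if st[i,4]<100: continue
        P=W[L==i]; mn,ev=cv2.PCACompute(P[:,:2].astype(np.float32),None); mn=mn[0]; e=ev[0]
        a=(P[:,:2]-mn)@e
        if a.max()<-a.min(): e=-e;a=-a
        L_=a.max()-a.min(); o=mn+(a.max()-.0975)*e
        print("inj px",ce[i].round(),st[i,4],"len",L_.round(3),"origin",o.round(4),"dir deg",np.degrees(np.arctan2(e[1],e[0])).round(1),"zmax",P[:,2].max().round(3))
E
python3 - <<'E'
from h import *
c=cam("top"); injs(c["W"],c); go(.6216,-.2896,.1,-14.4); save(c,"aside.png")
E
```

```text
inj px [417. 202.] 572 len 0.193 origin [ 0.6216 -0.2894] dir deg 75.7 zmax 0.066
inj px [418. 226.] 558 len 0.193 origin [ 0.5432 -0.3145] dir deg -95.4 zmax 0.071
inj px [416. 264.] 586 len 0.192 origin [ 0.4279 -0.2775] dir deg 81.8 zmax 0.069
t 15.2 pos [0.4014 0.1339 0.2287] phi -14.52 tilt 0.13 q6 0.46 open 0.0501 gf 0.0 F [ 1.8 -0.7  0.6]
 turn -0.019 (or 59.981 ) shift [-14.216  12.745   5.146]
```

View pics/aside.png

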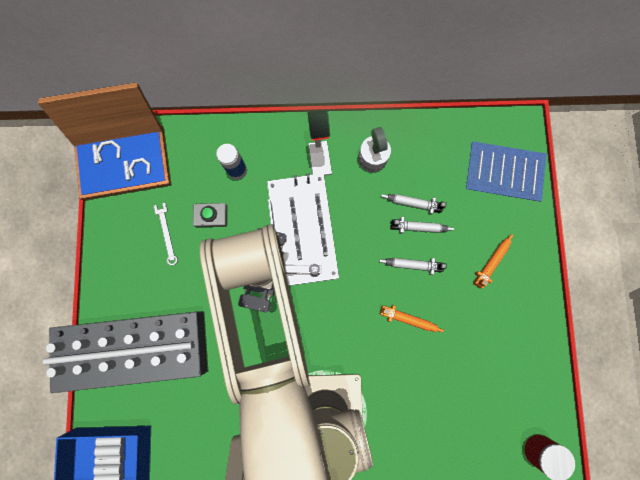

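Call:
move_arm:
  plan:
    - [0,0,0,-0.89,0.797,0,50]
    - [0,0,0,-0.89,0.797,0,50]
    - [0,0,0,-0.89,0.797,0,50]
    - [0,0,0,-0.89,0.797,0,50]
    - [0,0,0,-0.89,0.797,0,50]
    - [0,0,0,-0.89,0.797,0,50]
    - [0,0,0,-0.89,0.797,0,50]
    - [0,0,0,-0.89,0.797,0,50]
    - [0,0,0,-0.89,0.797,0,50]
    - [0,0,0,-0.89,0.797,0,50]

```text
t: 16.25
tool_pos: [0.5399, -0.1295, 0.2286]
orientation: [2.483, 1.923, 0.002]
force: [0.4, 0.9, -0.5]
opening: 0.0501
gripper_force: 0.0
```

Call:
move_arm:
  plan:
    - [0,0,0,-0.89,0.797,0,50]
    - [0,0,0,-0.89,0.797,0,50]
    - [0,0,0,-0.89,0.797,0,50]
    - [0,0,0,-0.89,0.797,0,50]
    - [0,0,0,-0.89,0.797,0,50]
    - [0,0,0,-0.89,0.797,0,50]
    - [0,0,0,0,0,0.9,50]
    - [0,0,0,0,0,0.9,50]
    - [0,0,0,0,0,0.9,50]
    - [0,0,0,0,0,0.9,50]

```text
t: 17.25
tool_pos: [0.6219, -0.2877, 0.1376]
orientation: [2.483, 1.923, 0.001]
force: [0.1, -0.5, 0.3]
opening: 0.0499
gripper_force: 0.0
```

Run:
```python
from h import *
go(.6216,-.2896,.0145,-14.4)
```

```text
t 17.2 pos [ 0.6219 -0.2877  0.1376] phi -14.5 tilt 0.09 q6 -0.26 open 0.0499 gf 0.0 F [ 0.1 -0.5  0.3]
 turn -0.017 (or 59.983 ) shift [-0.077  0.008  4.924]
```

Call:
move_arm:
  plan:
    - [0,0,0,-0.08,0,0.8,50]
    - [0,0,0,0,0,0.8,50]
    - [0,0,0,0,0,0.8,50]
    - [0,0,0,0,0,0.8,50]
    - [0,0,0,0,0,0.6,50]
    - [0,0,0,0,0,0.5,50]
    - [0,0,0,0,0,0.4,50]
    - [0,0,0,0,0,0.2,50]
    - [0,0,0,0,0,0,20]
    - [0,0,0,0,0,0,20]
  force: 40

```text
t: 18.25
tool_pos: [0.6211, -0.2897, 0.0151]
orientation: [2.483, 1.923, 0.001]
force: [-0.4, -0.5, 0.3]
opening: 0.0386
gripper_force: 0.0
```

Call:
move_arm:
  plan:
    - [0,0,0,0,0,0,10]
    - [0,0,0,0,0,0,10]
    - [0,0,0,0,0,0,10]
    - [0,0,0,0,0,0,10]
    - [0,0,0,0,0,0,10]
    - [0,0,0,0,0,-0.2,10]
    - [0,0,0,0,0,-0.4,10]
    - [0,0,0,0,0,-0.5,10]
    - [0,0,0,0,0,-0.5,10]
    - [0,0,0,0,0,-0.5,10]

```text
t: 19.25
tool_pos: [0.6208, -0.2896, 0.0683]
orientation: [2.484, 1.923, 0.0]
force: [-0.2, -0.6, -3.1]
opening: 0.0273
gripper_force: 39.7
```

Run:
```python
from h import *
p=fx(.065,-.002)
go(p[0],p[1],.16,6.45)
```

```text
t 19.2 pos [ 0.6208 -0.2896  0.0683] phi -14.5 tilt 0.03 q6 -0.26 open 0.0273 gf 39.7 F [-0.2 -0.6 -3.1]
 turn -3.491 (or 56.509 ) shift [13.159  1.078 -3.666]
```

Call:
move_arm:
  plan:
    - [0,0,0,0,-0.6,-0.9,10]
    - [0,0,0,0,-0.6,-0.9,10]
    - [0,0,0,0,-0.6,-0.9,10]
    - [0,0,0,0,-0.6,-0.9,10]
    - [0,0,-0.5,0,-0.2,0,10]
    - [0,0,-0.9,0,0,0,10]
    - [0,0,-0.9,0,0,0,10]
    - [0,0,-0.7,0,0,0,10]
    - [0,0,-0.49,0,0,0,10]
    - [0,0,0,0,0,0,10]

```text
t: 20.25
tool_pos: [0.5579, -0.2733, 0.158]
orientation: [2.091, 2.343, 0.0]
force: [1.1, -0.5, -3.8]
opening: 0.0272
gripper_force: 39.7
```

Run:
```python
from h import *
p=fx(.065,-.002)
go(p[0],p[1],.16,6.45)
```

```text
t 20.2 pos [ 0.5579 -0.2733  0.158 ] phi 6.49 tilt 0.06 q6 -0.65 open 0.0272 gf 39.7 F [ 1.1 -0.5 -3.8]
 turn 0.007 (or -59.993 ) shift [12.229  3.506 -0.081]
```

Call:
move_arm:
  plan:
    - [0,0,0,0.94,0,0,10]
    - [0,0,0,0.94,0,0,10]
    - [0,0,0,0.94,0,0,10]
    - [0,0,0,0.94,0,0,10]
    - [0,0,0,0.94,0,0,10]
    - [0,0,0,0.94,0,0,10]
    - [0,0,0,0.94,0.5,0,10]
    - [0,0,0,0.94,0.5,0,10]
    - [0,0,0,0.94,0.5,0,10]
    - [0,0,0,0.94,0.5,0,10]

```text
t: 21.25
tool_pos: [0.5815, -0.0331, 0.1578]
orientation: [2.095, 2.34, 0.001]
force: [0.6, 0.2, -4.8]
opening: 0.0271
gripper_force: 39.7
```

Call:
move_arm:
  plan:
    - [0,0,0,0.94,0.5,0,10]
    - [0,0,0,0.94,0.5,0,10]
    - [0,0,0,0.94,0.5,0,10]
    - [0,0,0,0,0,0,10]
    - [0,0,0,0,0,0.6,10]
    - [0,0,0,0,0,0.6,10]
    - [0,0,0,0,0,0.6,10]
    - [0,0,0,0,0,0,10]
    - [0,0,0,0,0,0,10]
    - [0,0,0,0,0,0,10]

```text
t: 22.25
tool_pos: [0.6108, 0.0398, 0.1124]
orientation: [2.093, 2.342, 0.001]
force: [1.0, 0.4, -4.4]
opening: 0.0274
gripper_force: 39.7
```

Run:
```python
from h import *
p=fx(.065,-.002)
go(p[0],p[1],.0595,6.45)
c=cam("top"); save(c,"pl1.png",(240,130,440,280),4)
```

```text
t 22.2 pos [0.6108 0.0398 0.1124] phi 6.42 tilt 0.05 q6 -0.13 open 0.0274 gf 39.7 F [ 1.   0.4 -4.4]
 turn -0.006 (or 59.994 ) shift [ 0.02  -0.004  2.117]
```

View pics/pl1.png

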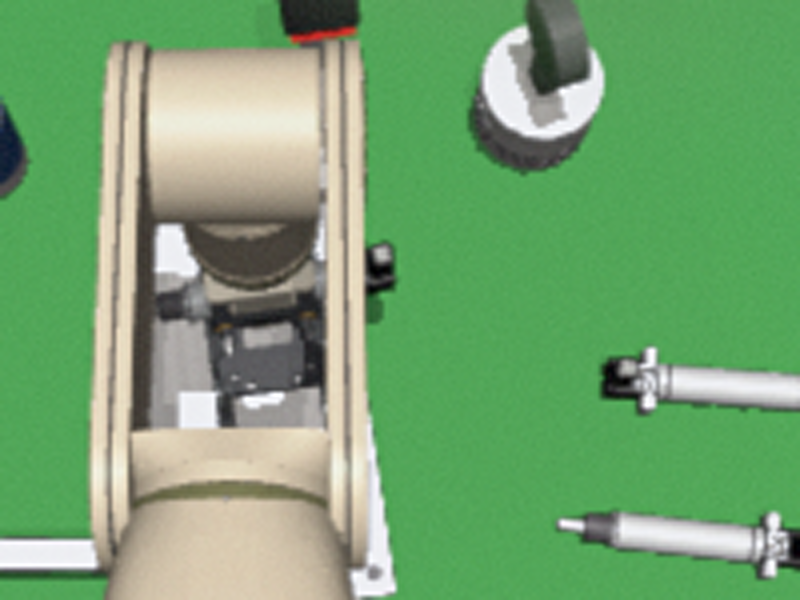

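Call:
move_arm:
  plan:
    - [0,0,0,0,0,0.5,10]
    - [0,0,0,0,0,0.5,10]
    - [0,0,0,0,0,0.3,10]
    - [0,0,0,0,0,0.3,10]
    - [0,0,0,0,0,0.2,10]
    - [0,0,0,0,0,0.15,10]
    - [0,0,0,0,0,0.1,10]
    - [0,0,0,0,0,0,10]
    - [0,0,0,0,0,0,10]
    - [0,0,0,0,0,0,10]

```text
t: 23.3
tool_pos: [0.6132, 0.0403, 0.063]
orientation: [2.09, 2.339, 0.007]
force: [5.9, 1.3, 2.2]
opening: 0.0275
gripper_force: 39.7
```

Run:
```python
from h import *
p=fx(.065,-.002)
go(p[0],p[1],.0595,6.45)
```

```text
t 23.3 pos [0.6132 0.0403 0.063 ] phi 6.44 tilt 0.35 q6 -0.13 open 0.0275 gf 39.7 F [5.9 1.3 2.2]
 turn -0.001 (or 59.999 ) shift [ 0.012 -0.103  0.138]
```

Call:
move_arm:
  plan:
    - [0,0,0,0,0.06,0,10]
    - [0,0,0,0,0.06,0,10]
    - [0,0,0,0,0.06,0,10]
    - [0,0,0,0,0,0,10]
    - [0,0,0,0,0,0,10]
    - [0,0,0,0,0,0,10]
    - [0,0,0,0,0,0,10]
    - [0,0,0,0,0,0,10]
    - [0,0,0,0,0,0,10]
    - [0,0,0,0,0,0,10]

```text
t: 24.3
tool_pos: [0.6152, 0.0407, 0.0608]
orientation: [2.093, 2.342, 0.001]
force: [5.4, -0.8, 2.2]
opening: 0.0271
gripper_force: 39.7
```

Run:
```python
from h import *
p=fx(.065,-.002)
go(p[0],p[1],.0595,6.45)
```

```text
t 24.3 pos [0.6152 0.0407 0.0608] phi 6.45 tilt 0.05 q6 -0.13 open 0.0271 gf 39.7 F [ 5.4 -0.8  2.2]
 turn -0.001 (or 59.999 ) shift [ 0.007 -0.185  0.054]
```

Call:
move_arm:
  plan:
    - [0,0,0,0,0.05,0,10]
    - [0,0,0,0,0.03,0,10]
    - [0,0,0,0,0,0,10]
    - [0,0,0,0,0,0,10]
    - [0,0,0,0,0,0,32]
    - [0,0,0,0,0,0,40]
    - [0,0,0,0,0,0,45]
    - [0,0,0,0,0,0,45]
    - [0,0,0,0,0,0,45]
    - [0,0,0,0,0,0,45]

```text
t: 25.3
tool_pos: [0.6167, 0.0409, 0.0605]
orientation: [-2.093, -2.343, 0.0]
force: [-0.2, -0.0, -0.1]
opening: 0.0452
gripper_force: 0.0
```

Run:
```python
from h import *
go(.5432,-.3145,.2,-175.4)
```

```text
t 25.3 pos [0.6167 0.0409 0.0605] phi 6.45 tilt 0.01 q6 -0.13 open 0.0452 gf 0.0 F [-0.2 -0.  -0.1]
 turn 30.308 (or -29.692 ) shift [13.935  4.072 -5.579]
```

Call:
move_arm:
  plan:
    - [0,0,0,0,0,-0.4,45]
    - [0,0,0,0,0,-0.8,45]
    - [0,0,0,0,0,-0.9,45]
    - [0,0,0,0,0,-0.9,45]
    - [0,0,0,0,0,-0.9,45]
    - [0,0,0,-0.3,-0.9,-0.9,45]
    - [0,0,0,-0.9,-0.9,-0.8,45]
    - [0,0,0,-0.9,-0.9,0,45]
    - [0,0,0,-0.9,-0.9,0,45]
    - [0,0,0,-0.9,-0.9,0,45]

```text
t: 26.3
tool_pos: [0.5154, -0.0695, 0.2019]
orientation: [2.092, 2.342, 0.001]
force: [0.9, -0.9, 0.8]
opening: 0.0452
gripper_force: 0.0
```

Call:
move_arm:
  plan:
    - [0,0,0,-0.9,0,0,45]
    - [0,0,0,-0.9,0,0,45]
    - [0,0,0,-0.9,0,0,45]
    - [0,0,0,-0.9,0,0,45]
    - [0,0,0,-0.9,0,0,45]
    - [0,0,0,-0.9,0,0,45]
    - [0,0,0,-0.9,0,0,45]
    - [0,0,0,-0.9,0,0,45]
    - [0,0,0,-0.9,0,0,45]
    - [0,0,0,-0.9,0,0,45]

```text
t: 27.3
tool_pos: [0.5414, -0.2932, 0.2017]
orientation: [2.092, 2.342, 0.0]
force: [-0.6, -0.1, 0.7]
opening: 0.0452
gripper_force: 0.0
```

Call:
move_arm:
  plan:
    - [0,0,1,-0.9,0,0,45]
    - [0,0,1,0,0,0,45]
    - [0,0,1,0,0,0,45]
    - [0,0,1,0,0,0,45]
    - [0,0,1,0,0,0,45]
    - [0,0,1,0,0,0,45]
    - [0,0,1,0,0,0,45]
    - [0,0,1,0,0,0,45]
    - [0,0,1,0,0,0,45]
    - [0,0,1,0,0,0,45]

```text
t: 28.3
tool_pos: [0.5439, -0.3146, 0.2016]
orientation: [2.986, 0.976, 0.001]
force: [-0.5, 0.8, 0.2]
opening: 0.0448
gripper_force: 0.0
```

Call:
move_arm:
  plan:
    - [0,0,1,0,0,0,45]
    - [0,0,1,0,0,0,45]
    - [0,0,1,0,0,0,45]
    - [0,0,1,0,0,0,45]
    - [0,0,1,0,0,0,45]
    - [0,0,1,0,0,0,45]
    - [0,0,1,0,0,0,45]
    - [0,0,1,0,0,0,45]
    - [0,0,1,0,0,0,45]
    - [0,0,1,0,0,0,45]

```text
t: 29.3
tool_pos: [0.5439, -0.3146, 0.2017]
orientation: [3.074, -0.648, 0.001]
force: [0.3, 0.2, 0.2]
opening: 0.045
gripper_force: 0.0
```

Run:
```python
from h import *
c=cam("top"); injs(c["W"],c); go(.5432,-.3145,.0145,-184)
# placed injector: points near saddle2
W=c["W"]
with np.errstate(invalid="ignore"): m=(W[...,2]>.06)&(W[...,2]<.13)&(W[...,0]>.57)&(W[...,0]<.67)&(W[...,1]>-.09)&(W[...,1]<.16)
P=W[m]; mn,ev=cv2.PCACompute(P[:,:2].astype(np.float32),None); a=(P[:,:2]-mn)@ev[0]; print(m.sum(),mn,ev[0],a.min(),a.max())
k=P[P[:,2]>.09]; print("connector",k.mean(0),len(k)); b=P[(P[:,2]<.085)]; 
yy=(P[:,:2]-O)@np.array([-np.sin(np.radians(6.45)),np.cos(np.radians(6.45))]); print("fix y range",yy.min(),yy.max()); xx=(P[:,:2]-O)@np.array([np.cos(np.radians(6.45)),np.sin(np.radians(6.45))]); s=abs(yy)<.05; print("barrel x",xx[s].mean(),xx[s].min(),xx[s].max(),P[s][:,2].max())
save(c,"pl2.png",(240,130,440,280),4)
```

```text
inj px [402. 224.] 240 len 0.075 origin [ 0.5507 -0.1962] dir deg -90.9 zmax 0.07
inj px [439. 228.] 166 len 0.08 origin [ 0.5382 -0.3158] dir deg -91.0 zmax 0.034
t 29.4 pos [ 0.5439 -0.3146  0.2016] phi -114.17 tilt 0.05 q6 1.39 open 0.0452 gf 0.0 F [-0.2 -0.7 -0.3]
 turn 11.639 (or -48.361 ) shift [-4.000e-03  2.800e-02  7.486e+00]
586 [[0.61440104 0.03728093]] [-0.10494149  0.9944784 ] -0.0917297128481375 0.11488197242289412
connector [ 0.62365073 -0.04378348  0.10645949] 35
fix y range -0.09717921521700042 0.10944074383107555
barrel x 0.06838909884498076 0.021180451744361718 0.08362050035479626 0.07707823310867513
```

View pics/pl2.png

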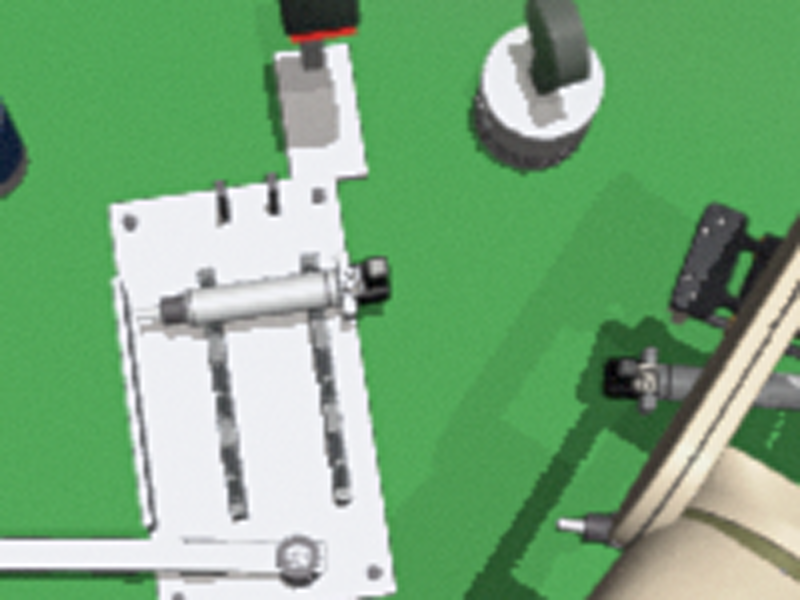

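Call:
move_arm:
  plan:
    - [0,0,1,0,0,0,45]
    - [0,0,1,0,0,0,45]
    - [0,0,1,0,0,0,45]
    - [0,0,1,0,0,0,45]
    - [0,0,1,0,0,0,45]
    - [0,0,1,0,0,0,45]
    - [0,0,1,0,0,0,45]
    - [0,0,1,0,0,0,45]
    - [0,0,1,0,0,0,45]
    - [0,0,1,0,0,0.5,45]

```text
t: 30.35
tool_pos: [0.545, -0.3153, 0.191]
orientation: [-2.34, 2.095, -0.007]
force: [0.5, 0.5, 0.5]
opening: 0.045
gripper_force: 0.0
```

Call:
move_arm:
  plan:
    - [0,0,1,0,0,0.9,45]
    - [0,0,0.6,0,0,0.9,45]
    - [0,0,0,0,0,0.9,45]
    - [0,0,0,0,0,0.9,45]
    - [0,0,0,0,0,0.9,45]
    - [0,0,0,0,0,0,45]
    - [0,0,0,0,0,0,45]
    - [0,0,0,0,0,0,45]
    - [0,0,0,0,0,0,45]
    - [0,0,0,0,0,0,45]

```text
t: 31.35
tool_pos: [0.5445, -0.315, 0.0771]
orientation: [-2.159, 2.281, -0.003]
force: [-0.8, 0.4, 0.8]
opening: 0.0451
gripper_force: 0.0
```

```bash
sed -i 's/^O=.*; FA/O=np.array([.5508,.0356]); FA/' h.py
python3 - <<'E'
from h import *
c=cam("top"); injs(c["W"],c); go(.5432,-.3145,.0150,-184)
E
```

```text
inj px [400. 224.] 209 len 0.063 origin [ 0.5462 -0.1846] dir deg -86.4 zmax 0.067
t 31.4 pos [ 0.5443 -0.3149  0.0768] phi 176.86 tilt 0.09 q6 2.59 open 0.0453 gf 0.0 F [0.6 0.4 0.3]
 turn 60.143 (or 0.143 ) shift [-0.014  0.047  2.47 ]
```

Call:
move_arm:
  plan:
    - [0,0,0.1,0,0.04,0.7,45]
    - [0,0,0,0,0,0.6,45]
    - [0,0,0,0,0,0.5,45]
    - [0,0,0,0,0,0.4,45]
    - [0,0,0,0,0,0.25,45]
    - [0,0,0,0,0,0,45]
    - [0,0,0,0,0,0,10]
    - [0,0,0,0,0,0,10]
    - [0,0,0,0,0,0,10]
    - [0,0,0,0,0,0,10]

```text
t: 32.4
tool_pos: [0.5435, -0.3149, 0.0153]
orientation: [-2.147, 2.293, -0.003]
force: [1.4, -0.2, 1.4]
opening: 0.0272
gripper_force: 39.6
```

Call:
move_arm:
  plan:
    - [0,0,0,0,0,0,10]
    - [0,0,0,0,0,0,10]
    - [0,0,0,0,0,0,10]
    - [0,0,0,0,0,-0.2,10]
    - [0,0,0,0,0,-0.6,10]
    - [0,0,0,0,0,-0.9,10]
    - [0,0,0,0,0,-0.9,10]
    - [0,0,0,0,0,-0.9,10]
    - [0,0,0,0,0,-0.9,10]
    - [0,0,0,0,0,-0.9,10]

```text
t: 33.4
tool_pos: [0.542, -0.314, 0.1478]
orientation: [2.147, -2.293, -0.003]
force: [-0.1, -0.5, -4.5]
opening: 0.0272
gripper_force: 39.5
```

Run:
```python
from h import *
p=fx(0,-.002); go(p[0],p[1],.15,6.45)
```

```text
t 33.4 pos [ 0.542  -0.314   0.1478] phi 176.25 tilt 0.1 q6 2.6 open 0.0272 gf 39.5 F [-0.1 -0.5 -4.5]
 turn 28.3 (or -31.7 ) shift [13.775  1.921 -0.086]
```

Call:
move_arm:
  plan:
    - [0,0,-0.7,0,0,0,10]
    - [0,0,-1,0,0,0,10]
    - [0,0,-1,0,0,0,10]
    - [0,0,-1,0,0,0,10]
    - [0,0,-1,0,0,0,10]
    - [0,0,-1,0,0,0,10]
    - [0,0,-1,0,0,0,10]
    - [0,0,-1,0,0,0,10]
    - [0,0,-1,0,0,0,10]
    - [0,0,-1,0,0,0,10]

```text
t: 34.4
tool_pos: [0.5421, -0.314, 0.1469]
orientation: [-2.993, 0.952, 0.003]
force: [-0.4, 0.1, -4.0]
opening: 0.027
gripper_force: 39.5
```

Call:
move_arm:
  plan:
    - [0,0,-1,0,0,0,10]
    - [0,0,-1,0,0,0,10]
    - [0,0,-1,0,0,0,10]
    - [0,0,-1,0,0,0,10]
    - [0,0,-1,0,0,0,10]
    - [0,0,-1,0,0,0,10]
    - [0,0,-1,0,0,0,10]
    - [0,0,-1,0,0,0,10]
    - [0,0,-1,0,0,0,10]
    - [0,0,-1,0,0,0,10]

```text
t: 35.4
tool_pos: [0.542, -0.314, 0.1469]
orientation: [-3.068, -0.672, 0.002]
force: [0.7, 0.7, -4.4]
opening: 0.0274
gripper_force: 39.5
```

Call:
move_arm:
  plan:
    - [0,0,-1,0,0,0,10]
    - [0,0,-1,0,0,0,10]
    - [0,0,-1,0,0,0,10]
    - [0,0,-1,0,0,0,10]
    - [0,0,-1,0,0,0,10]
    - [0,0,-1,0,0,0,10]
    - [0,0,-1,0,0,0,10]
    - [0,0,-1,0,0,0,10]
    - [0,0,-1,0,0,0,10]
    - [0,0,-1,0,0,0,10]

```text
t: 36.4
tool_pos: [0.542, -0.3139, 0.1468]
orientation: [-2.32, -2.115, 0.001]
force: [-0.0, -0.1, -4.1]
opening: 0.0269
gripper_force: 39.5
```

Run:
```python
from h import *
p=fx(0,-.002); go(p[0],p[1],.15,6.45)
```

```text
t 36.4 pos [ 0.542  -0.3139  0.1468] phi -5.3 tilt 0.11 q6 -0.51 open 0.0269 gf 39.5 F [-0.  -0.1 -4.1]
 turn -1.958 (or 58.042 ) shift [13.774  1.92  -0.127]
```

Call:
move_arm:
  plan:
    - [0,0,-1,0,0,0,10]
    - [0,0,-0.96,0,0,0,10]
    - [0,0,0,0.9,0.125,0,10]
    - [0,0,0,0.92,0.128,0,10]
    - [0,0,0,0.92,0.128,0,10]
    - [0,0,0,0.92,0.128,0,10]
    - [0,0,0,0.92,0.128,0,10]
    - [0,0,0,0.92,0.128,0,10]
    - [0,0,0,0.92,0.128,0,10]
    - [0,0,0,0.92,0.128,0,10]

```text
t: 37.4
tool_pos: [0.5475, -0.1281, 0.147]
orientation: [-2.097, -2.337, 0.001]
force: [0.2, 0.5, -3.8]
opening: 0.0271
gripper_force: 39.5
```

Call:
move_arm:
  plan:
    - [0,0,0,0.92,0.128,0,10]
    - [0,0,0,0.92,0.128,0,10]
    - [0,0,0,0.92,0.128,0,10]
    - [0,0,0,0.92,0.128,0,10]
    - [0,0,0,0.92,0.128,0,10]
    - [0,0,0,0.92,0.128,0,10]
    - [0,0,0,0.92,0.128,0,10]
    - [0,0,0,0,0,0,10]
    - [0,0,0,0,0,0.5,10]
    - [0,0,0,0,0,0.5,10]

```text
t: 38.4
tool_pos: [0.5531, 0.0325, 0.1212]
orientation: [2.098, 2.338, -0.0]
force: [0.1, -1.1, -4.7]
opening: 0.027
gripper_force: 39.5
```

Run:
```python
from h import *
p=fx(0,-.002); go(p[0],p[1],.0595,6.45)
```

```text
t 38.4 pos [0.5531 0.0325 0.1212] phi 6.19 tilt 0.03 q6 -0.14 open 0.027 gf 39.5 F [ 0.1 -1.1 -4.7]
 turn -0.043 (or 59.957 ) shift [ 0.053 -0.077  2.468]
```

Call:
move_arm:
  plan:
    - [0,0,-0.04,0.03,-0.03,0.5,10]
    - [0,0,0,0,0,0.5,10]
    - [0,0,0,0,0,0.4,10]
    - [0,0,0,0,0,0.4,10]
    - [0,0,0,0,0,0.3,10]
    - [0,0,0,0,0,0.2,10]
    - [0,0,0,0,0,0.13,10]
    - [0,0,0,0,0,0,10]
    - [0,0,0,0,0,0,10]
    - [0,0,0,0,0,0,10]

```text
t: 39.4
tool_pos: [0.5526, 0.0339, 0.0615]
orientation: [2.093, 2.343, 0.001]
force: [0.0, 0.0, -3.9]
opening: 0.0272
gripper_force: 39.5
```

Run:
```python
from h import *
p=fx(0,-.002); go(p[0],p[1],.0595,6.45)
```

```text
t 39.4 pos [0.5526 0.0339 0.0615] phi 6.45 tilt 0.04 q6 -0.14 open 0.0272 gf 39.5 F [ 0.   0.  -3.9]
 turn 0.0 (or -60.0 ) shift [-0.004 -0.066  0.082]
```

Call:
move_arm:
  plan:
    - [0,0,0,0,0,0.04,10]
    - [0,0,0,0,0,0.04,10]
    - [0,0,0,0,0,0.02,10]
    - [0,0,0,0,0,0,10]
    - [0,0,0,0,0,0,32]
    - [0,0,0,0,0,0,40]
    - [0,0,0,0,0,0,45]
    - [0,0,0,0,0,0,45]
    - [0,0,0,0,0,0,45]
    - [0,0,0,0,0,-0.3,45]

```text
t: 40.4
tool_pos: [0.5514, 0.0339, 0.0652]
orientation: [-2.092, -2.342, 0.002]
force: [0.6, 1.1, -0.4]
opening: 0.0449
gripper_force: 0.0
```

Call:
move_arm:
  plan:
    - [0,0,0,0,0,-0.8,45]
    - [0,0,0,0,0,-0.9,45]
    - [0,0,0,0,0,-0.9,45]
    - [0,0,0,0,0,-0.9,45]
    - [0,0,0,0,0,-0.9,45]
    - [0,0,0,0,0,-0.9,45]
    - [0,0,0,-0.9,-0.4,0,45]
    - [0,0,0,-0.9,-0.4,0,45]
    - [0,0,0,-0.9,-0.4,0,45]
    - [0,0,0,-0.9,-0.4,0,45]

```text
t: 41.4
tool_pos: [0.5225, -0.0608, 0.1994]
orientation: [2.092, 2.343, 0.001]
force: [1.1, -0.9, 0.1]
opening: 0.0452
gripper_force: 0.0
```

Run:
```python
from h import *
c=cam("top"); injs(c["W"],c); go(.4279,-.2775,.0150,-8.2); save(c,"pl3.png",(240,130,470,290),3.4)
```

```text
inj px [416. 264.] 585 len 0.191 origin [ 0.428  -0.2776] dir deg 81.9 zmax 0.067
t 41.5 pos [ 0.5216 -0.0639  0.1993] phi 6.39 tilt 0.12 q6 -0.33 open 0.0451 gf 0.0 F [ 0.1 -2.1 -0.5]
 turn 2.432 (or -57.568 ) shift [-8.991 -2.493  7.372]
```

View pics/pl3.png

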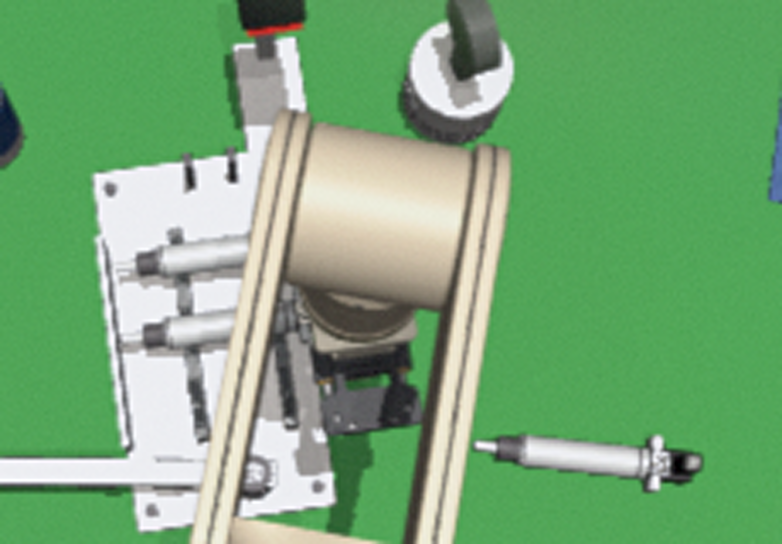

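Call:
move_arm:
  plan:
    - [0,0,0.9,0,0,0,45]
    - [0,0,0.9,0,0,0,45]
    - [0,0,0.63,0,0,0,45]
    - [0,0,0,-0.9,-0.25,0,45]
    - [0,0,0,-0.9,-0.25,0,45]
    - [0,0,0,-0.9,-0.25,0,45]
    - [0,0,0,-0.9,-0.25,0,45]
    - [0,0,0,-0.9,-0.25,0,45]
    - [0,0,0,-0.9,-0.25,0,45]
    - [0,0,0,-0.9,-0.25,0,45]

```text
t: 42.45
tool_pos: [0.4568, -0.2106, 0.1993]
orientation: [2.373, 2.058, 0.0]
force: [-0.3, -0.6, -0.1]
opening: 0.0447
gripper_force: 0.0
```

Call:
move_arm:
  plan:
    - [0,0,0,-0.9,-0.25,0,45]
    - [0,0,0,-0.9,-0.25,0,45]
    - [0,0,0,-0.9,-0.25,0,45]
    - [0,0,0,0,0,0.9,45]
    - [0,0,0,0,0,0.9,45]
    - [0,0,0,0,0,0.9,45]
    - [0,0,0,0,0,0.9,45]
    - [0,0,0,0,0,0.9,45]
    - [0,0,0,0,0,0.4,45]
    - [0,0,0,0,0,0,45]

```text
t: 43.45
tool_pos: [0.4281, -0.2732, 0.0749]
orientation: [-2.371, -2.057, 0.001]
force: [-0.4, -0.1, 1.0]
opening: 0.0448
gripper_force: 0.0
```

Run:
```python
from h import *
go(.4279,-.2775,.0150,-8.2)
```

```text
t 43.5 pos [ 0.4281 -0.2732  0.0749] phi -8.13 tilt 0.16 q6 -0.53 open 0.0448 gf 0.0 F [-0.4 -0.1  1. ]
 turn 0.012 (or -59.988 ) shift [-0.172  0.015  2.397]
```

Call:
move_arm:
  plan:
    - [0,0,0,-0.17,0,0.7,45]
    - [0,0,0,0,0,0.6,45]
    - [0,0,0,0,0,0.5,45]
    - [0,0,0,0,0,0.4,45]
    - [0,0,0,0,0,0.2,45]
    - [0,0,0,0,0,0,45]
    - [0,0,0,0,0,0,10]
    - [0,0,0,0,0,0,10]
    - [0,0,0,0,0,0,10]
    - [0,0,0,0,0,0,10]

```text
t: 44.45
tool_pos: [0.429, -0.2786, 0.0169]
orientation: [2.372, 2.057, 0.001]
force: [1.5, -0.0, 2.1]
opening: 0.0272
gripper_force: 40.0
```

Call:
move_arm:
  plan:
    - [0,0,0,0,0,0,10]
    - [0,0,0,0,0,0,10]
    - [0,0,0,0,0,0,10]
    - [0,0,0,0,0,-0.2,10]
    - [0,0,0,0,0,-0.6,10]
    - [0,0,0,0,0,-0.9,10]
    - [0,0,0,0,0,-0.9,10]
    - [0,0,0,0,0,-0.9,10]
    - [0,0,0,0,0,-0.9,10]
    - [0,0,0,0,0,-0.9,10]

```text
t: 45.45
tool_pos: [0.4278, -0.2778, 0.15]
orientation: [-2.373, -2.058, 0.0]
force: [0.3, -0.4, -3.2]
opening: 0.0271
gripper_force: 40.0
```

Run:
```python
from h import *
p=fx(-.065,-.002)+[.001,0]; go(p[0],p[1],.15,6.45)
```

```text
t 45.5 pos [ 0.4278 -0.2778  0.15  ] phi -8.14 tilt 0.05 q6 -0.53 open 0.0271 gf 40.0 F [ 0.3 -0.4 -3.2]
 turn -2.431 (or 57.569 ) shift [ 1.182e+01  3.736e+00 -1.000e-03]
```

Call:
move_arm:
  plan:
    - [0,0,-0.9,0,0,0,10]
    - [0,0,-0.9,0,0,0,10]
    - [0,0,-0.63,0,0,0,10]
    - [0,0,0,0.9,0.284,0,10]
    - [0,0,0,0.91,0.287,0,10]
    - [0,0,0,0.91,0.287,0,10]
    - [0,0,0,0.91,0.287,0,10]
    - [0,0,0,0.91,0.287,0,10]
    - [0,0,0,0.91,0.287,0,10]
    - [0,0,0,0.91,0.287,0,10]

```text
t: 46.45
tool_pos: [0.4599, -0.1135, 0.1491]
orientation: [-2.093, -2.342, 0.001]
force: [0.4, 0.4, -3.3]
opening: 0.027
gripper_force: 40.0
```

Call:
move_arm:
  plan:
    - [0,0,0,0.91,0.287,0,10]
    - [0,0,0,0.91,0.287,0,10]
    - [0,0,0,0.91,0.287,0,10]
    - [0,0,0,0.91,0.287,0,10]
    - [0,0,0,0.91,0.287,0,10]
    - [0,0,0,0.91,0.287,0,10]
    - [0,0,0,0,0,0,10]
    - [0,0,0,0,0,0.5,10]
    - [0,0,0,0,0,0.5,10]
    - [0,0,0,0,0,0,10]

```text
t: 47.45
tool_pos: [0.4856, 0.0252, 0.1205]
orientation: [-2.092, -2.339, 0.005]
force: [-0.7, -0.7, -3.9]
opening: 0.0274
gripper_force: 40.0
```

Run:
```python
from h import *
p=fx(-.065,-.002)+[.001,0]; go(p[0],p[1],.0615,6.45)
```

```text
t 47.5 pos [0.4856 0.0252 0.1205] phi 6.39 tilt 0.29 q6 -0.16 open 0.0274 gf 40.0 F [-0.7 -0.7 -3.9]
 turn -0.01 (or 59.99 ) shift [0.035 0.079 2.361]
```

Call:
move_arm:
  plan:
    - [0,0,0,0.03,0.07,0.5,10]
    - [0,0,0,0,0,0.5,10]
    - [0,0,0,0,0,0.4,10]
    - [0,0,0,0,0,0.4,10]
    - [0,0,0,0,0,0.25,10]
    - [0,0,0,0,0,0.2,10]
    - [0,0,0,0,0,0.1,10]
    - [0,0,0,0,0,0,10]
    - [0,0,0,0,0,0,10]
    - [0,0,0,0,0,0,10]

```text
t: 48.45
tool_pos: [0.4899, 0.0269, 0.0654]
orientation: [2.092, 2.342, 0.001]
force: [-0.7, -0.6, -3.5]
opening: 0.0275
gripper_force: 40.0
```

Run:
```python
from h import *
p=fx(-.065,-.002)+[.001,0]; go(p[0],p[1],.0615,6.45)
```

```text
t 48.5 pos [0.4899 0.0269 0.0654] phi 6.45 tilt 0.05 q6 -0.16 open 0.0275 gf 40.0 F [-0.7 -0.6 -3.5]
 turn 0.0 (or -60.0 ) shift [-0.011 -0.101  0.156]
```

Call:
move_arm:
  plan:
    - [0,0,0,0,-0.08,0,10]
    - [0,0,0,0,0,0.06,10]
    - [0,0,0,0,0,0.06,10]
    - [0,0,0,0,0,0.04,10]
    - [0,0,0,0,0,0,10]
    - [0,0,0,0,0,0,10]
    - [0,0,0,0,0,0,10]
    - [0,0,0,0,0,0,10]
    - [0,0,0,0,0,0,10]
    - [0,0,0,0,0,0,10]

```text
t: 49.45
tool_pos: [0.4876, 0.0267, 0.061]
orientation: [2.093, 2.343, 0.0]
force: [-1.3, 0.8, -0.7]
opening: 0.027
gripper_force: 40.0
```

Call:
move_arm:
  plan:
    - [0,0,0,0,0,0,32]
    - [0,0,0,0,0,0,40]
    - [0,0,0,0,0,0,45]
    - [0,0,0,0,0,0,45]
    - [0,0,0,0,0,-0.3,45]
    - [0,0,0,0,0,-0.6,45]
    - [0,0,0,0,0,-0.8,45]
    - [0,0,0,0,0,-0.9,45]
    - [0,0,0,0,0,-0.9,45]
    - [0,0,0,0,0,-0.9,45]

```text
t: 50.45
tool_pos: [0.4875, 0.0266, 0.1724]
orientation: [2.093, 2.343, 0.0]
force: [0.8, 0.4, -0.1]
opening: 0.045
gripper_force: 0.0
```

Call:
move_arm:
  plan:
    - [0,0,0,0,0,-0.9,5]
    - [0,0,0,-0.9,0,-0.3,5]
    - [0,0,0,-0.9,0,0,5]
    - [0,0,0,-0.9,0,0,5]
    - [0,0,0,-0.9,0,0,5]
    - [0,0,0,-0.9,0,0,5]
    - [0,0,0,-0.9,0,0,5]
    - [0,0,0,-0.9,0,0,5]
    - [0,0,0,-0.9,0,0,5]
    - [0,0,0,-0.6,0,0,5]

```text
t: 51.45
tool_pos: [0.5095, -0.1686, 0.2015]
orientation: [2.093, 2.342, -0.0]
force: [0.2, -1.1, -0.2]
opening: 0.0046
gripper_force: 0.0
```

```bash
cat >> h.py <<'E'
def saddles(c):
    W=c["W"]; a=np.radians(FA); ex=np.array([np.cos(a),np.sin(a)]); ey=np.array([-ex[1],ex[0]])
    X=(W[...,:2]-O)@ex; Y=(W[...,:2]-O)@ey; Z=W[...,2]
    for k in range(3):
        x0=.065*(k-1)
        with np.errstate(invalid="ignore"):
            b=(abs(X-x0)<.03)&(abs(Y)<.03)&(Z>.055)&(Z<.085); n=(abs(X-x0)<.03)&(Y>.06)&(Y<.102)&(Z>.045)&(Z<.085)
            h=(X-x0>-.035)&(X-x0<.06)&(Y<-.066)&(Y>-.12)&(Z>.03)&(Z<.125); t=h&(Z>.08)&(Y<-.075)
        # lean from head points farthest from the axis
        q=np.stack([X[h]-x0,Z[h]-.058],-1); r=np.hypot(*q.T); far=q[(r>.036)&(r<.06)]
        print("s",k,"barrel x,z",(np.mean(X[b])-x0).round(4),np.max(Z[b],initial=0).round(3),"ymin head",Y[h].min(initial=9).round(4),"ymax",Y[n].max(initial=-9).round(4),"conn",len(far),far.mean(0).round(4),"lean",np.degrees(np.arctan2(*far.mean(0))).round(1) if len(far) else None, "top y",Y[t].mean().round(4))
E
python3 - <<'E'
from h import *
c=cam("top"); saddles(c); s=cam("side"); saddles(s); p=fx(.031,-.088); go(p[0],p[1],.09,6.45)
save(c,"pl4.png",(240,130,440,290),3.7)
E
```

```text
s 0 barrel x,z -0.001 0.078 ymin head -0.0953 ymax 0.0983 conn 66 [0.0278 0.0279] lean 44.9 top y -0.0846
s 1 barrel x,z -0.0015 0.078 ymin head -0.0961 ymax 0.0966 conn 79 [0.0283 0.0268] lean 46.5 top y -0.0854
s 2 barrel x,z -0.0019 0.077 ymin head -0.0969 ymax 0.0948 conn 32 [-0.0008  0.049 ] lean -0.9 top y -0.0867
s 0 barrel x,z -0.0045 0.075 ymin head -0.0982 ymax 0.0997 conn 65 [0.0223 0.0285] lean 38.0 top y -0.0816
s 1 barrel x,z -0.005 0.077 ymin head -0.0968 ymax 0.1009 conn 67 [0.0209 0.0297] lean 35.2 top y -0.0824
s 2 barrel x,z -0.0055 0.075 ymin head -0.0968 ymax 0.1013 conn 39 [-0.0033  0.0439] lean -4.3 top y -0.0835
t 51.5 pos [ 0.5095 -0.1686  0.2012] phi 6.34 tilt 0.03 q6 -0.53 open 0.0053 gf 0.0 F [-0.5 -0.5  1.1]
 turn -0.019 (or 59.981 ) shift [4.411 3.8   4.45 ]
```

View pics/pl4.png

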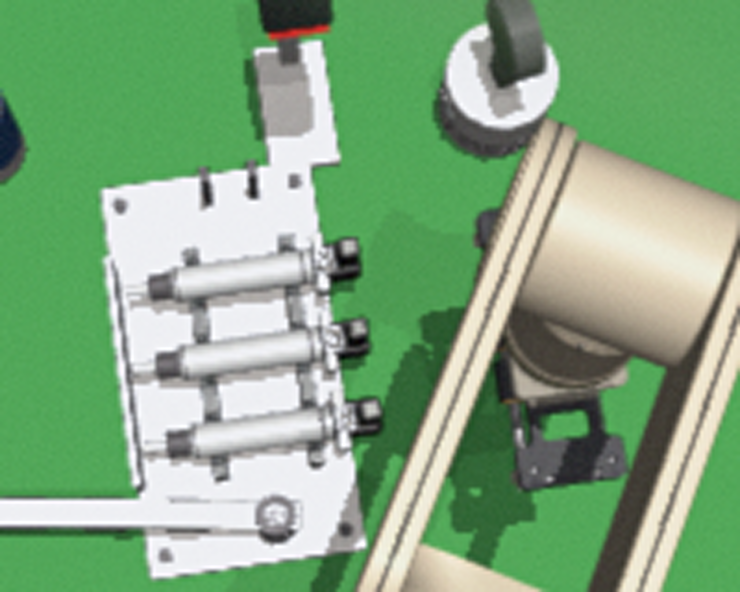

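Call:
move_arm:
  plan:
    - [0,0,-0.02,0.88,0.76,0,0]
    - [0,0,0,0.88,0.76,0,0]
    - [0,0,0,0.88,0.76,0,0]
    - [0,0,0,0.88,0.76,0,0]
    - [0,0,0,0.88,0.76,0,0]
    - [0,0,0,0,0,0.6,0]
    - [0,0,0,0,0,0.6,0]
    - [0,0,0,0,0,0.6,0]
    - [0,0,0,0,0,0.6,0]
    - [0,0,0,0,0,0,0]

```text
t: 52.55
tool_pos: [0.5888, -0.0474, 0.1371]
orientation: [-2.089, -2.34, 0.005]
force: [-0.8, -0.5, -0.0]
opening: 0.0003
gripper_force: 0.0
```

Run:
```python
from h import *
p=fx(.031,-.088); go(p[0],p[1],.089,6.45)
```

```text
t 52.5 pos [ 0.5888 -0.0474  0.1371] phi 6.5 tilt 0.32 q6 -0.28 open 0.0003 gf 0.0 F [-0.8 -0.5 -0. ]
 turn 0.009 (or -59.991 ) shift [-0.05   0.104  1.925]
```

Down between the connectors, then push slowly towards the reader.

Call:
move_arm:
  plan:
    - [0,0,0,-0.03,0.09,0,0]
    - [0,0,0,0,0,0.5,0]
    - [0,0,0,0,0,0.5,0]
    - [0,0,0,0,0,0.5,0]
    - [0,0,0,0,0,0.4,0]
    - [0,0,0,0,0,0,0]
    - [0,0,0,0,0.2,0,0]
    - [0,0,0,0,0.2,0,0]
    - [0,0,0,0,0.2,0,0]
    - [0,0,0,0,0.2,0,0]

```text
t: 53.55
tool_pos: [0.6144, -0.0452, 0.0941]
orientation: [2.09, 2.345, 0.001]
force: [-0.6, -0.5, 1.5]
opening: 0.0007
gripper_force: 0.8
```

Run:
```python
from h import *
p=fx(.0785,-.088); go(p[0],p[1],.089,6.45)
```

```text
t 53.5 pos [ 0.6144 -0.0452  0.0941] phi 6.57 tilt 0.06 q6 -0.27 open 0.0007 gf 0.8 F [-0.6 -0.5  1.5]
 turn 0.021 (or -59.979 ) shift [-0.023  0.977  0.204]
```

Call:
move_arm:
  plan:
    - [0,0,0,0,0.16,0.04,0]
    - [0,0,0,0,0.16,0.04,0]
    - [0,0,0,0,0.16,0.04,0]
    - [0,0,0,0,0.16,0,0]
    - [0,0,0,0,0.16,0,0]
    - [0,0,0,0,0.16,0,0]
    - [0,0,0,0,0,0,0]
    - [0,0,0,0,0,0,0]
    - [0,0,0,0,0,0,0]
    - [0,0,0,0,0,0,0]

```text
t: 54.55
tool_pos: [0.6371, -0.0424, 0.0902]
orientation: [-2.09, -2.345, -0.0]
force: [-0.8, -2.3, 1.5]
opening: 0.0004
gripper_force: 1.3
```

Run:
```python
from h import *
p=fx(.0785,-.088); go(p[0],p[1],.089,6.45); c=cam("side"); saddles(c); saddles(cam("top"))
u=proj(c,np.r_[fx(.03,-.06),.09])[0].astype(int); print(u)
save(c,"turn2.png",(u[0]-60,u[1]-60,u[0]+60,u[1]+40),5)
```

```text
t 54.5 pos [ 0.6371 -0.0424  0.0902] phi 6.57 tilt 0.01 q6 -0.26 open 0.0004 gf 1.3 F [-0.8 -2.3  1.5]
 turn 0.02 (or -59.98 ) shift [-0.033  0.058  0.049]
s 0 barrel x,z -0.0045 0.075 ymin head -0.0948 ymax 0.1015 conn 66 [0.0221 0.0291] lean 37.2 top y -0.0819
s 1 barrel x,z -0.0046 0.075 ymin head -0.0948 ymax 0.1007 conn 53 [0.0122 0.0356] lean 18.9 top y -0.0832
s 2 barrel x,z -0.0109 0.083 ymin head -0.1011 ymax 0.1017 conn 116 [0.0178 0.0421] lean 22.9 top y -0.0803
s 0 barrel x,z nan 0.0 ymin head -0.0925 ymax 0.0981 conn 0 [nan nan] lean None top y -0.0854
s 1 barrel x,z 0.0139 0.061 ymin head -0.0925 ymax 0.0967 conn 18 [-0.0019  0.0451] lean -2.4 top y -0.0848
s 2 barrel x,z -0.006 0.085 ymin head -0.0688 ymax 0.0843 conn 0 [nan nan] lean None top y nan
[294 246]
  return _methods._mean(a, axis=axis, dtype=dtype,
  ret = ret.dtype.type(ret / rcount)
h.py:56: RuntimeWarning: Mean of empty slice.
  print("s",k,"barrel x,z",(np.mean(X[b])-x0).round(4),np.max(Z[b],initial=0).round(3),"ymin head",Y[h].min(initial=9).round(4),"ymax",Y[n].max(initial=-9).round(4),"conn",len(far),far.mean(0).round(4),"lean",np.degrees(np.arctan2(*far.mean(0))).round(1) if len(far) else None, "top y",Y[t].mean().round(4))
  ret = um.true_divide(
```

View pics/turn2.png

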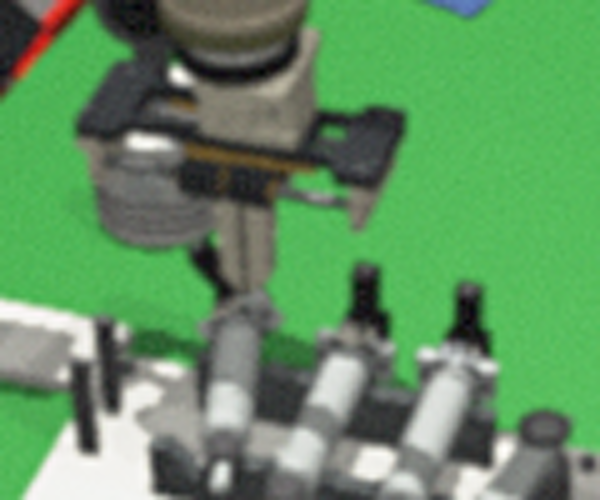

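Call:
move_arm:
  plan:
    - [0,0,0,0,-0.3,0,0]
    - [0,0,0,0,-0.2,-0.3,0]
    - [0,0,0,0,0,-0.9,0]
    - [0,0,0,0,0,-0.9,0]
    - [0,0,0,0,0,-0.9,0]
    - [0,0,0,0,-0.9,0,0]
    - [0,0,0,0,-0.9,0,0]
    - [0,0,0,-0.9,-0.5,0,0]
    - [0,0,0,-0.9,0,0,0]
    - [0,0,0,-0.9,0,0,0]

```text
t: 55.65
tool_pos: [0.5748, -0.1178, 0.1661]
orientation: [2.09, 2.345, 0.001]
force: [-0.3, 0.8, 0.4]
opening: 0.0003
gripper_force: 0.0
```

Call:
move_arm:
  plan:
    - [0,0,0,-0.9,0,0,0]
    - [0,0,0,-0.9,0,0,0]
    - [0,0,0,-0.9,0,0,0]
    - [0,0,0,0,0,0,0]
    - [0,0,0,0,0,0,0]
    - [0,0,0,0,0,0,0]
    - [0,0,0,0,0,0,0]
    - [0,0,0,0,0,0,0]
    - [0,0,0,0,0,0,0]
    - [0,0,0,0,0,0,0]

```text
t: 56.65
tool_pos: [0.5832, -0.1843, 0.1654]
orientation: [-2.09, -2.345, -0.0]
force: [-0.8, -0.2, -0.5]
opening: 0.0006
gripper_force: 0.0
```

```bash
cat >> h.py <<'E'
def conn(c,wmin=-.03,wmax=.055):
    W=c["W"]; a=np.radians(FA); ex=np.array([np.cos(a),np.sin(a)]); ey=np.array([-ex[1],ex[0]])
    X=(W[...,:2]-O)@ex; Y=(W[...,:2]-O)@ey; Z=W[...,2]
    with np.errstate(invalid="ignore"):
        h=(Y<-.076)&(Y>-.1)&(Z>.074)&(Z<.125)&(abs(X)<.13)
    n,L,st,ce=cv2.connectedComponentsWithStats(h.astype(np.uint8))
    for i in range(1,n):
        if st[i,4]<8: continue
        x,z=X[L==i],Z[L==i]; top=z>z.max()-.012
        print(" conn px",ce[i].round(),st[i,4],"x",x.min().round(4),x.max().round(4),x.mean().round(4),"z",z.min().round(3),z.max().round(3))
E
python3 - <<'E' 2>/dev/null
from h import *
p=fx(-.034,-.088); go(p[0],p[1],.089,6.45)
c=cam("top"); conn(c); saddles(c); c2=cam("side"); conn(c2)
save(c,"t2.png",(290,175,350,255),7)
E
```

```text
t 56.6 pos [ 0.5832 -0.1843  0.1654] phi 6.59 tilt 0.0 q6 -0.5 open 0.0006 gf 0.0 F [-0.8 -0.2 -0.5]
 turn 0.024 (or -59.976 ) shift [ 5.365 -1.661  3.057]
 conn px [334. 190.] 64 x 0.0726 0.1005 0.0863 z 0.074 0.106
 conn px [339. 219.] 39 x -0.0096 0.0088 -0.0019 z 0.074 0.113
 conn px [339. 241.] 40 x -0.0753 -0.052 -0.0659 z 0.075 0.113
s 0 barrel x,z -0.0011 0.078 ymin head -0.1018 ymax 0.0984 conn 88 [0.0325 0.0231] lean 54.6 top y -0.0865
s 1 barrel x,z -0.0014 0.077 ymin head -0.102 ymax 0.0906 conn 56 [0.021  0.0307] lean 34.4 top y -0.0929
s 2 barrel x,z -0.0135 0.085 ymin head -0.1018 ymax 0.0661 conn 41 [0.0247 0.0399] lean 31.8 top y -0.0911
 conn px [281. 238.] 57 x 0.0746 0.0968 0.0844 z 0.075 0.103
 conn px [308. 242.] 71 x -0.0124 0.0087 -0.003 z 0.074 0.109
 conn px [328. 248.] 55 x -0.0753 -0.0586 -0.0674 z 0.074 0.111
```

View pics/t2.png

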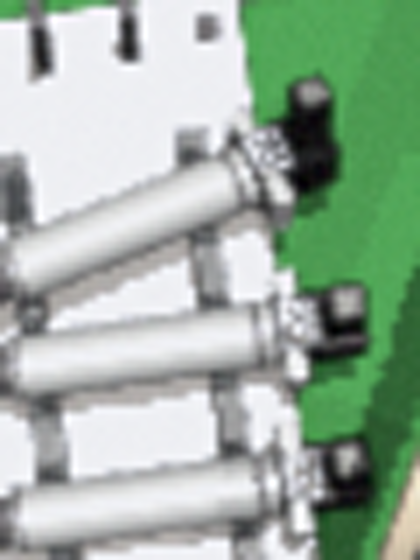

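The push turned the connector but also skewed the saddle-2 barrel out of its V at (320,200). I'll reseat it, then turn by pinching the connector and moving on a true arc. Measure its axis first.

```bash
python3 - <<'E' 2>/dev/null
from h import *
c=cam("top"); W=c["W"]; a=np.radians(FA); ex=np.array([np.cos(a),np.sin(a)]); ey=np.array([-ex[1],ex[0]])
X=(W[...,:2]-O)@ex; Y=(W[...,:2]-O)@ey; Z=W[...,2]
for y in np.arange(-.055,.1,.015):
    m=(abs(Y-y)<.0075)&(X>.03)&(X<.11)&(Z>.045)&(Z<.1)
    print(y.round(3),m.sum(),X[m].min().round(4),X[m].max().round(4),X[m].mean().round(4),Z[m].max().round(3))
E
```

```text
-0.055 56 0.0536 0.0965 0.0706 0.074
-0.04 93 0.0307 0.0953 0.0613 0.077
-0.025 48 0.0443 0.0751 0.0577 0.081
-0.01 49 0.0383 0.0707 0.0531 0.083
0.005 46 0.0363 0.0649 0.0487 0.086
0.02 48 0.0312 0.0605 0.0443 0.087
0.035 65 0.03 0.0944 0.0558 0.087
0.05 44 0.0308 0.0961 0.0495 0.087
0.065 17 0.0308 0.0439 0.0362 0.088
0.08 4 0.0309 0.0329 0.0318 0.082
```

Run:
```python
from h import *
p=fx(.0567,-.02); go(p[0],p[1],.1,23)
```

```text
t 56.8 pos [ 0.5832 -0.1845  0.1654] phi 6.57 tilt 0.0 q6 -0.5 open 0.0002 gf 0.0 F [0.3 0.2 0.4]
 turn -2.738 (or 57.262 ) shift [7.199 4.193 2.616]
```

Call:
move_arm:
  plan:
    - [0,0,-1,0,0,0,36]
    - [0,0,-1,0,0,0,36]
    - [0,0,-0.74,0.9,0.524,0,36]
    - [0,0,0,0.9,0.524,0,36]
    - [0,0,0,0.9,0.524,0,36]
    - [0,0,0,0.9,0.524,0,36]
    - [0,0,0,0.9,0.524,0,36]
    - [0,0,0,0.9,0.524,0,36]
    - [0,0,0,0.9,0.524,0,36]
    - [0,0,0,0.9,0.524,0,36]

```text
t: 57.8
tool_pos: [0.6114, 0.0227, 0.1654]
orientation: [1.734, 2.62, 0.0]
force: [0.1, -0.4, -0.3]
opening: 0.0361
gripper_force: 0.0
```

Call:
move_arm:
  plan:
    - [0,0,0,0,0,0.9,36]
    - [0,0,0,0,0,0.9,36]
    - [0,0,0,0,0,0,36]
    - [0,0,0,0,0,0,36]
    - [0,0,0,0,0,0,36]
    - [0,0,0,0,0,0,36]
    - [0,0,0,0,0,0,36]
    - [0,0,0,0,0,0,36]
    - [0,0,0,0,0,0,36]
    - [0,0,0,0,0,0,36]

```text
t: 58.8
tool_pos: [0.6113, 0.0217, 0.1205]
orientation: [1.734, 2.62, 0.0]
force: [-0.5, -0.9, -0.3]
opening: 0.0359
gripper_force: 0.0
```

Run:
```python
from h import *
p=fx(.0567,-.02); go(p[0],p[1],.064,23)
```

```text
t 58.8 pos [0.6113 0.0217 0.1205] phi 23.01 tilt 0.01 q6 -0.45 open 0.0359 gf 0.0 F [-0.5 -0.9 -0.3]
 turn 0.001 (or -59.999 ) shift [ 0.044 -0.065  2.259]
```

Call:
move_arm:
  plan:
    - [0,0,0,0.04,-0.06,0,36]
    - [0,0,0,0,0,0.4,36]
    - [0,0,0,0,0,0.4,36]
    - [0,0,0,0,0,0.3,36]
    - [0,0,0,0,0,0.3,36]
    - [0,0,0,0,0,0.2,36]
    - [0,0,0,0,0,0,36]
    - [0,0,0,0,0,0,36]
    - [0,0,0,0,0,0,36]
    - [0,0,0,0,0,0,36]

```text
t: 59.8
tool_pos: [0.6099, 0.022, 0.081]
orientation: [1.733, 2.619, 0.001]
force: [-0.0, -0.2, -0.1]
opening: 0.0362
gripper_force: 0.0
```

Call:
move_arm:
  plan:
    - [0,0,0,0,0,0.25,36]
    - [0,0,0,0,0,0.2,36]
    - [0,0,0,0,0,0.15,36]
    - [0,0,0,0,0,0,36]
    - [0,0,0,0,0,0,10]
    - [0,0,0,0,0,0,10]
    - [0,0,0,0,0,0,10]
    - [0,0,0,0,0,0,10]
    - [0,0,0,0,0,0,10]
    - [0,0,0,0,0,0,10]

```text
t: 60.8
tool_pos: [0.6104, 0.0225, 0.0661]
orientation: [1.733, 2.619, 0.003]
force: [3.4, 4.7, -0.5]
opening: 0.0269
gripper_force: 40.0
```

Call:
move_arm:
  plan:
    - [0,0,0,0,0,0,10]
    - [0,0,0,0,0,0,10]
    - [0,0,0,0,0,-0.2,10]
    - [0,0,0,0,0,-0.3,10]
    - [0,0,0,0,0,-0.5,10]
    - [0,0,0,0,0,-0.5,10]
    - [0,0,0,0,0,-0.5,10]
    - [0,0,0,0,0,0,10]
    - [0,0,0,0,0,0,10]
    - [0,0,0,0,0,0,10]

```text
t: 61.8
tool_pos: [0.609, 0.0221, 0.1147]
orientation: [-1.733, -2.619, 0.001]
force: [0.3, -0.1, -4.9]
opening: 0.0274
gripper_force: 40.0
```

Run:
```python
from h import *
p=fx(.0661,-.018); go(p[0],p[1],.08,6.45)
```

```text
t 61.8 pos [0.609  0.0221 0.1147] phi 23.01 tilt 0.06 q6 -0.45 open 0.0274 gf 40.0 F [ 0.3 -0.1 -4.9]
 turn 2.76 (or -57.24 ) shift [0.08  0.391 1.39 ]
```

Call:
move_arm:
  plan:
    - [0,0,0.9,0,0,0,10]
    - [0,0,0.9,0,0,0,10]
    - [0,0,0.7,0,0,0,10]
    - [0,0,0.26,0.04,0.2,0,10]
    - [0,0,0,0.04,0.19,0,10]
    - [0,0,0,0,0,0.5,10]
    - [0,0,0,0,0,0.4,10]
    - [0,0,0,0,0,0.3,10]
    - [0,0,0,0,0,0.2,10]
    - [0,0,0,0,0,0.2,10]

```text
t: 62.8
tool_pos: [0.6185, 0.0252, 0.0745]
orientation: [-2.092, -2.342, 0.001]
force: [-0.5, -0.2, -4.8]
opening: 0.0271
gripper_force: 40.0
```

Call:
move_arm:
  plan:
    - [0,0,0,0,0,0.2,10]
    - [0,0,0,0,0,0.1,10]
    - [0,0,0,0,0,0.1,10]
    - [0,0,0,0,0,0,10]
    - [0,0,0,0,0,0,10]
    - [0,0,0,0,0,0,10]
    - [0,0,0,0,0,0,10]
    - [0,0,0,0,0,0,10]
    - [0,0,0,0,0,0,10]
    - [0,0,0,0,0,0,10]

```text
t: 63.8
tool_pos: [0.619, 0.0252, 0.0654]
orientation: [2.093, 2.343, 0.0]
force: [-0.3, -0.5, -4.7]
opening: 0.0272
gripper_force: 40.0
```

Run:
```python
from h import *
p=fx(.0661,-.018); go(p[0],p[1],.0605,6.45)
```

```text
t 63.8 pos [0.619  0.0252 0.0654] phi 6.45 tilt 0.0 q6 -0.15 open 0.0272 gf 40.0 F [-0.3 -0.5 -4.7]
 turn -0.0 (or 60.0 ) shift [-0.002 -0.018  0.196]
```

Call:
move_arm:
  plan:
    - [0,0,0,0,0,0.06,10]
    - [0,0,0,0,0,0.06,10]
    - [0,0,0,0,0,0.05,10]
    - [0,0,0,0,0,0,10]
    - [0,0,0,0,0,0,10]
    - [0,0,0,0,0,0,32]
    - [0,0,0,0,0,0,38]
    - [0,0,0,0,0,0,42]
    - [0,0,0,0,0,0,42]
    - [0,0,0,0,0,-0.3,42]

```text
t: 64.8
tool_pos: [0.6181, 0.0252, 0.0676]
orientation: [-2.092, -2.342, 0.002]
force: [-0.8, 0.1, -0.2]
opening: 0.042
gripper_force: 0.0
```

Call:
move_arm:
  plan:
    - [0,0,0,0,0,-0.9,42]
    - [0,0,0,0,0,-0.9,42]
    - [0,0,0,0,0,-0.9,42]
    - [0,0,0,0,0,-0.9,42]
    - [0,0,0,0,0,-0.9,42]
    - [0,0,0,-0.9,-0.6,-0.3,42]
    - [0,0,0,-0.9,-0.6,0,42]
    - [0,0,0,-0.9,-0.6,0,42]
    - [0,0,0,-0.9,-0.6,0,42]
    - [0,0,0,-0.9,-0.6,0,42]

```text
t: 65.8
tool_pos: [0.5567, -0.0959, 0.1894]
orientation: [2.092, 2.342, 0.001]
force: [-0.1, 0.6, -1.0]
opening: 0.0419
gripper_force: 0.0
```

Call:
move_arm:
  plan:
    - [0,0,1,-0.9,-0.6,0,35]
    - [0,0,1,-0.6,-0.9,0,35]
    - [0,0,1,0,0,0,35]
    - [0,0,1,0,0,0,35]
    - [0,0,1,0,0,0,35]
    - [0,0,1,0,0,0,35]
    - [0,0,1,0,0,0,35]
    - [0,0,1,0,0,0,35]
    - [0,0,1,0,0,0,35]
    - [0,0,1,0,0,0,35]

```text
t: 66.8
tool_pos: [0.5224, -0.1343, 0.1893]
orientation: [2.986, 0.976, 0.001]
force: [0.2, -0.4, 0.1]
opening: 0.0347
gripper_force: 0.0
```

```bash
python3 - <<'E' 2>/dev/null
from h import *
p=fx(-.002,-.086); go(p[0],p[1],.15,-83.55)
c=cam("top"); saddles(c); conn(c); conn(cam("side"))
save(c,"t3.png",(280,170,350,260),6)
E
```

```text
t 66.8 pos [ 0.5224 -0.1343  0.1893] phi -53.8 tilt 0.04 q6 0.59 open 0.0347 gf 0.0 F [ 0.2 -0.4  0.1]
 turn 4.958 (or -55.042 ) shift [ 1.81  -3.184  1.574]
s 0 barrel x,z -0.001 0.08 ymin head -0.102 ymax 0.0983 conn 61 [0.046  0.0134] lean 73.8 top y -0.0873
s 1 barrel x,z -0.0015 0.077 ymin head -0.102 ymax 0.0901 conn 87 [0.031  0.0239] lean 52.4 top y -0.0926
s 2 barrel x,z -0.0018 0.078 ymin head -0.1004 ymax 0.0917 conn 33 [0.006 0.048] lean 7.1 top y -0.0898
 conn px [335. 196.] 56 x 0.0555 0.0796 0.0673 z 0.074 0.113
 conn px [339. 219.] 43 x -0.0101 0.0081 -0.0023 z 0.075 0.113
 conn px [338. 240.] 10 x -0.0665 -0.0582 -0.062 z 0.075 0.111
 conn px [286. 239.] 69 x 0.0522 0.0769 0.0665 z 0.074 0.11
 conn px [308. 242.] 68 x -0.0104 0.0066 -0.0025 z 0.074 0.111
 conn px [328. 247.] 44 x -0.0744 -0.0583 -0.0672 z 0.076 0.11
```

View pics/t3.png

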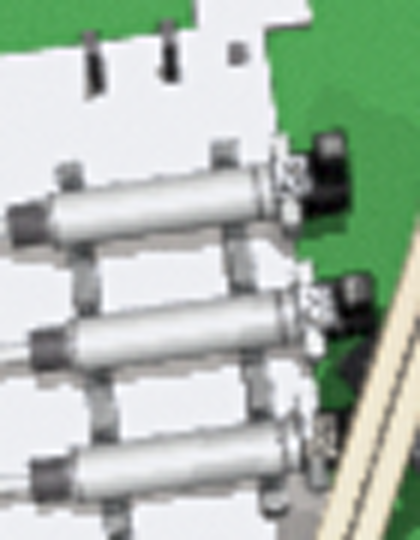

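```bash
cat >> h.py <<'E'
def tg(x,y,z):
    """shift to fixture point (x,y,z) in current tool axes, units"""
    s=read_state(); m=R.from_rotvec(s["orientation"]).as_matrix(); p=np.r_[fx(x,y),z]
    a=np.radians(FA); ex=np.array([np.cos(a),np.sin(a),0]); rel=s["tool_pos"][:2]-O
    b=-m[:,2]; print("t",round(s["t"],1),"fix xyz",(rel@ex[:2]).round(4),(rel@[-ex[1],ex[0]]).round(4),s["tool_pos"][2].round(4),"tilt to reader",np.degrees(np.arctan2(b@ex,b[2])).round(2),
     "side",np.degrees(np.arcsin(b@[-ex[1],ex[0],0])).round(2),"phi",np.degrees(np.arctan2(m[1,1],m[0,1])).round(2),"open",s["opening"].round(4),"gf",round(s["gripper_force"],1),"F",s["force"].round(1),"shift",((p-s["tool_pos"])@m/.025).round(3))
E
echo
```

Call:
move_arm:
  plan:
    - [0,0,1,0,0,0,35]
    - [0,0,1,0,0,0,35]
    - [0,0,1,0,0,0,35]
    - [0,0,1,0,0,0,35]
    - [0,0,0.96,0,0,0,35]
    - [0,0,0,0.9,-0.3,0,35]
    - [0,0,0,0.9,-0.3,0,35]
    - [0,0,0,0.9,-0.3,0,35]
    - [0,0,0,0,0,0,35]
    - [0,0,0,0,0,0,35]

```text
t: 67.9
tool_pos: [0.5866, -0.1038, 0.1886]
orientation: [3.136, 0.188, -0.001]
force: [-0.6, 0.3, 0.1]
opening: 0.0349
gripper_force: 0.0
```

Call:
move_arm:
  plan:
    - [0,1,0,0,0,0,35]
    - [0,1,0,0,0,0,35]
    - [0,1,0,0,0,0,35]
    - [0,1,0,0,0,0,35]
    - [0,1,0,0,0,0,35]
    - [0,0,0,0,0,0,35]
    - [0,0,0,0,0,0,35]
    - [0,0,0,0,0,0,35]
    - [0,0,0,0,0,0,35]
    - [0,0,0,0,0,0,35]

```text
t: 68.9
tool_pos: [0.5877, -0.104, 0.1896]
orientation: [-3.001, -0.177, -0.804]
force: [-0.0, -0.5, 0.3]
opening: 0.0347
gripper_force: 0.0
```

Run:
```python
from h import *
tg(.069,-.088,.15)
```

```text
Traceback (most recent call last):
  File "h.py", line 72, in tg
    "side",np.degrees(np.arcsin(b@[-ex[1],ex[0],0])).round(2),"phi",np.degrees(np.arctan2(m[1,1],m[0,1])).round(2),"open",s["opening"].round(4),"gf",round(s["gripper_force"],1),"F",s["force"].round(1),"shift",((p-s["tool_pos"])@m/.025).round(3))
                                                                                                                          ^^^^^^^^^^^^^^^^^^
AttributeError: 'float' object has no attribute 'round'
```

```bash
sed -i 's/s\["opening"\].round(4),"gf",round/round(s["opening"],4),"gf",round/' h.py
python3 - <<'E'
from h import *
tg(.069,-.088,.14)
E
```

```text
t 68.9 fix xyz 0.021 -0.1429 0.1896 tilt to reader -30.01 side -0.11 phi -83.26 open 0.0347 gf 0.0 F [-0.  -0.5  0.3] shift [ 0.681 -2.186  2.683]
```

Call:
move_arm:
  plan:
    - [0,0,0,0.17,-0.55,0.67,35]
    - [0,0,0,0.17,-0.55,0.67,35]
    - [0,0,0,0.17,-0.55,0.67,35]
    - [0,0,0,0.17,-0.55,0.67,35]
    - [0,0,0,0,0,0,35]
    - [0,0,0,0,0,0,35]
    - [0,0,0,0,0,0,35]
    - [0,0,0,0,0,0,35]
    - [0,0,0,0,0,0,35]
    - [0,0,0,0,0,0,35]

```text
t: 69.9
tool_pos: [0.6283, -0.0442, 0.1397]
orientation: [-3.001, -0.175, -0.805]
force: [-0.2, 0.6, 0.3]
opening: 0.035
gripper_force: 0.0
```

```bash
python3 - <<'E' 2>/dev/null
from h import *
tg(.069,-.088,.09); conn(cam("side"))
E
```

```text
t 69.9 fix xyz 0.0681 -0.088 0.1397 tilt to reader -30.04 side -0.08 phi -83.35 open 0.035 gf 0.0 F [-0.2  0.6  0.3] shift [-0.962 -0.002  1.739]
 conn px [286. 239.] 58 x 0.0549 0.0771 0.0663 z 0.074 0.108
 conn px [308. 242.] 72 x -0.0112 0.0079 -0.0029 z 0.076 0.11
 conn px [328. 247.] 50 x -0.0754 -0.0587 -0.0672 z 0.074 0.11
```

Call:
move_arm:
  plan:
    - [0,0,0,-0.16,0,0.29,35]
    - [0,0,0,-0.16,0,0.29,35]
    - [0,0,0,-0.16,0,0.29,35]
    - [0,0,0,-0.16,0,0.29,35]
    - [0,0,0,-0.16,0,0.29,35]
    - [0,0,0,-0.16,0,0.29,35]
    - [0,0,0,0,0,0,35]
    - [0,0,0,0,0,0,35]
    - [0,0,0,0,0,0,35]
    - [0,0,0,0,0,0,5]
  force: 20

```text
t: 70.95
tool_pos: [0.6296, -0.0437, 0.0902]
orientation: [-3.0, -0.175, -0.806]
force: [0.0, 0.0, 0.1]
opening: 0.0307
gripper_force: 0.0
```

Call:
move_arm:
  plan:
    - [0,0,0,0,0,0,5]
    - [0,0,0,0,0,0,5]
    - [0,0,0,0,0,0,5]
    - [0,0,0,0,0,0,5]
    - [0,0,0,0,0,0,5]
    - [0,0,0,0,0,0,5]
    - [0,0,0,0,0,0,5]
    - [0,0,0,0,0,0,5]
    - [0,0,0,0,0,0,5]
    - [0,0,0,0,0,0,5]

```text
t: 71.95
tool_pos: [0.6296, -0.044, 0.0901]
orientation: [-3.001, -0.175, -0.806]
force: [0.4, -4.4, 3.4]
opening: 0.0158
gripper_force: 20.0
```

```bash
python3 - <<'E' 2>/dev/null
from h import *
tg(.069,-.088,.09)
E
```

```text
t 72.0 fix xyz 0.0694 -0.088 0.0901 tilt to reader -30.06 side -0.07 phi -83.33 open 0.0158 gf 20.0 F [ 0.4 -4.4  3.4] shift [-0.015 -0.    -0.006]
```

Call:
move_arm:
  plan:
    - [0,-0.667,0,0.072,0,0.055,5]
    - [0,-0.667,0,0.072,0,0.055,5]
    - [0,-0.667,0,0.072,0,0.055,5]
    - [0,-0.667,0,0.072,0,0.055,5]
    - [0,-0.667,0,0.072,0,0.055,5]
    - [0,-0.667,0,0.072,0,0.055,5]
    - [0,-0.667,0,0.072,0,0.055,5]
    - [0,-0.667,0,0.072,0,0.055,5]
    - [0,-0.667,0,0.072,0,0.055,5]
    - [0,-0.667,0,0.072,0,0.055,5]

```text
t: 72.95
tool_pos: [0.6491, -0.0406, 0.0804]
orientation: [3.114, 0.183, -0.278]
force: [-0.2, -0.6, 4.2]
opening: 0.0159
gripper_force: 20.0
```

```bash
python3 - <<'E' 2>/dev/null
from h import *
tg(.0665+.0322*np.sin(np.radians(45.2)),-.088,.058+.0322*np.cos(np.radians(45.2))); conn(cam("side"))
E
```

```text
t 73.0 fix xyz 0.0892 -0.0867 0.0804 tilt to reader 10.19 side 0.02 phi -83.28 open 0.0159 gf 20.0 F [-0.2 -0.6  4.2] shift [ 0.006  0.05  -0.012]
 conn px [282. 236.] 65 x 0.0712 0.0943 0.0824 z 0.074 0.121
 conn px [308. 242.] 70 x -0.0107 0.0072 -0.003 z 0.074 0.11
 conn px [328. 247.] 49 x -0.0761 -0.058 -0.0681 z 0.074 0.111
```

Call:
move_arm:
  plan:
    - [0,0,0,0,0,0,20]
    - [0,0,0,0,0,0,26]
    - [0,0,0,0,0,0,32]
    - [0,0,0,0,0,0,35]
    - [0,0,0,0,0,0,35]
    - [0,0,0,0,0,-0.4,35]
    - [0,0,0,0,0,-0.8,35]
    - [0,0,0,0,0,-0.8,35]
    - [0,0,0,0,0,-0.6,35]
    - [0,0,0,0,0,0,35]

```text
t: 74.0
tool_pos: [0.6624, -0.0401, 0.1478]
orientation: [3.114, 0.182, -0.264]
force: [0.3, -1.2, -0.2]
opening: 0.035
gripper_force: 0.0
```

Call:
move_arm:
  plan:
    - [0,1,0,0,0,0,35]
    - [0,1,0,0,0,0,35]
    - [0,1,0,0,0,0,35]
    - [0,1,0,0,0,0,35]
    - [0,1,0,0,0,0,35]
    - [0,1,0,0,0,0,35]
    - [0,0.7,0,0,0,0,35]
    - [0,0,0,0,0,0,35]
    - [0,0,0,0,0,0,35]
    - [0,0,0,0,0,0,35]

```text
t: 75.0
tool_pos: [0.6612, -0.0401, 0.1449]
orientation: [-3.0, -0.176, -0.808]
force: [0.0, -0.8, 0.3]
opening: 0.0351
gripper_force: 0.0
```

```bash
python3 - <<'E' 2>/dev/null
from h import *
tg(.0013,-.088,.14); conn(cam("side")); c=cam("top"); conn(c); saddles(c)
E
```

```text
t 75.0 fix xyz 0.1012 -0.0876 0.1449 tilt to reader -30.17 side -0.1 phi -83.31 open 0.0351 gf 0.0 F [ 0.  -0.8  0.3] shift [-3.553e+00 -1.000e-03 -1.840e+00]
 conn px [280. 241.] 60 x 0.0579 0.1059 0.0861 z 0.074 0.094
 conn px [308. 242.] 68 x -0.0113 0.0072 -0.0025 z 0.075 0.111
 conn px [328. 247.] 50 x -0.0752 -0.0585 -0.0675 z 0.074 0.109
s 0 barrel x,z -0.0002 0.077 ymin head -0.0891 ymax 0.098 conn 0 [nan nan] lean None top y nan
s 1 barrel x,z -0.0011 0.081 ymin head 9.0 ymax 0.0903 conn 0 [nan nan] lean None top y nan
s 2 barrel x,z -0.0023 0.076 ymin head 9.0 ymax 0.0974 conn 0 [nan nan] lean None top y nan
```

Call:
move_arm:
  plan:
    - [0,0,0,-0.888,0,-0.46,35]
    - [0,0,0,-0.888,0,-0.46,35]
    - [0,0,0,-0.888,0,-0.46,35]
    - [0,0,0,-0.888,0,-0.46,35]
    - [0,0,0,0,0,0,35]
    - [0,0,0,-0.16,0,0.29,35]
    - [0,0,0,-0.16,0,0.29,35]
    - [0,0,0,-0.16,0,0.29,35]
    - [0,0,0,0,0,0,35]
    - [0,0,0,0,0,0,35]

```text
t: 76.1
tool_pos: [0.5615, -0.0512, 0.1133]
orientation: [-2.999, -0.175, -0.806]
force: [0.2, -0.5, 0.9]
opening: 0.0351
gripper_force: 0.0
```

```bash
python3 - <<'E' 2>/dev/null
from h import *
tg(.0013,-.088,.09)
E
```

```text
t 76.1 fix xyz 0.0008 -0.0875 0.1133 tilt to reader -30.09 side -0.17 phi -83.3 open 0.0351 gf 0.0 F [ 0.2 -0.5  0.9] shift [-0.451  0.021  0.815]
```

Call:
move_arm:
  plan:
    - [0,0,0,-0.15,0,0.27,35]
    - [0,0,0,-0.15,0,0.27,35]
    - [0,0,0,-0.15,0,0.27,35]
    - [0,0,0,0,0,0,35]
    - [0,0,0,0,0,0,10]
    - [0,0,0,0,0,0,5]
    - [0,0,0,0,0,0,5]
    - [0,0,0,0,0,0,5]
    - [0,0,0,0,0,0,5]
    - [0,0,0,0,0,0,5]

```text
t: 77.1
tool_pos: [0.5622, -0.0516, 0.0912]
orientation: [-2.999, -0.175, -0.809]
force: [0.7, -1.7, 0.4]
opening: 0.0161
gripper_force: 20.0
```

```bash
python3 - <<'E' 2>/dev/null
from h import *
tg(.0013,-.088,.09)
E
```

```text
t 77.1 fix xyz 0.0015 -0.088 0.0912 tilt to reader -30.2 side -0.1 phi -83.32 open 0.0161 gf 20.0 F [ 0.7 -1.7  0.4] shift [-0.033  0.002  0.038]
```

Call:
move_arm:
  plan:
    - [0,-0.75,0,0.086,0,0.055,5]
    - [0,-0.75,0,0.086,0,0.055,5]
    - [0,-0.75,0,0.086,0,0.055,5]
    - [0,-0.75,0,0.086,0,0.055,5]
    - [0,-0.75,0,0.086,0,0.055,5]
    - [0,-0.75,0,0.086,0,0.055,5]
    - [0,-0.75,0,0.086,0,0.055,5]
    - [0,-0.75,0,0.086,0,0.055,5]
    - [0,-0.75,0,0.086,0,0.055,5]
    - [0,-0.75,0,0.086,0,0.055,5]

```text
t: 78.1
tool_pos: [0.5851, -0.0485, 0.0818]
orientation: [3.095, 0.181, -0.407]
force: [-0.4, -1.2, 1.2]
opening: 0.016
gripper_force: 20.0
```

```bash
python3 - <<'E' 2>/dev/null
from h import *
tg(.0013+.033*np.sin(np.radians(45)),-.088,.058+.033*np.cos(np.radians(45)))
E
```

```text
t 78.1 fix xyz 0.0246 -0.0874 0.0818 tilt to reader 15.0 side 0.06 phi -83.3 open 0.016 gf 20.0 F [-0.4 -1.2  1.2] shift [0.004 0.025 0.017]
```

Call:
move_arm:
  plan:
    - [0,0,0,0,0,0,20]
    - [0,0,0,0,0,0,26]
    - [0,0,0,0,0,0,32]
    - [0,0,0,0,0,0,35]
    - [0,0,0,0,0,0,35]
    - [0,0,0,0,0,-0.4,35]
    - [0,0,0,0,0,-0.8,35]
    - [0,0,0,0,0,-0.8,35]
    - [0,0,0,0,0,-0.6,35]
    - [0,0,0,0,0,0,35]

```text
t: 79.1
tool_pos: [0.6036, -0.047, 0.1478]
orientation: [3.095, 0.181, -0.394]
force: [0.5, 0.7, 0.4]
opening: 0.0352
gripper_force: 0.0
```

Call:
move_arm:
  plan:
    - [0,1,0,0,0,0,35]
    - [0,1,0,0,0,0,35]
    - [0,1,0,0,0,0,35]
    - [0,1,0,0,0,0,35]
    - [0,1,0,0,0,0,35]
    - [0,1,0,0,0,0,35]
    - [0,1,0,0,0,0,35]
    - [0,0.5,0,0,0,0,35]
    - [0,0,0,0,0,0,35]
    - [0,0,0,0,0,0,35]

```text
t: 80.1
tool_pos: [0.6009, -0.047, 0.144]
orientation: [-3.0, -0.174, -0.806]
force: [0.9, -0.3, 0.7]
opening: 0.0349
gripper_force: 0.0
```

```bash
python3 - <<'E' 2>/dev/null
from h import *
tg(-.0637,-.088,.14); conn(cam("side")); c=cam("top"); conn(c); saddles(c)
E
```

```text
t 80.1 fix xyz 0.0405 -0.0877 0.144 tilt to reader -30.08 side -0.11 phi -83.35 open 0.0349 gf 0.0 F [ 0.9 -0.3  0.7] shift [-3.688e+00 -3.000e-03 -1.952e+00]
 conn px [280. 241.] 52 x 0.0619 0.1067 0.0859 z 0.074 0.098
 conn px [301. 244.] 64 x -0.0055 0.0387 0.0179 z 0.074 0.097
 conn px [328. 247.] 46 x -0.0753 -0.0569 -0.0669 z 0.075 0.109
 conn px [332. 192.] 77 x 0.0601 0.1056 0.0855 z 0.074 0.097
s 0 barrel x,z -0.0005 0.078 ymin head 9.0 ymax 0.0982 conn 0 [nan nan] lean None top y nan
s 1 barrel x,z -0.0012 0.077 ymin head -0.0957 ymax 0.0966 conn 10 [0.0503 0.0044] lean 85.0 top y nan
s 2 barrel x,z 0.0008 0.079 ymin head -0.0957 ymax 0.0974 conn 35 [0.0316 0.0323] lean 44.3 top y -0.0848
```

Call:
move_arm:
  plan:
    - [0,0,0,-0.738,0,-0.39,35]
    - [0,0,0,-0.738,0,-0.39,35]
    - [0,0,0,-0.738,0,-0.39,35]
    - [0,0,0,-0.738,0,-0.39,35]
    - [0,0,0,-0.738,0,-0.39,35]
    - [0,0,0,0,0,0,35]
    - [0,0,0,-0.16,0,0.29,35]
    - [0,0,0,-0.16,0,0.29,35]
    - [0,0,0,-0.16,0,0.29,35]
    - [0,0,0,0,0,0,35]

```text
t: 81.2
tool_pos: [0.4975, -0.0582, 0.1127]
orientation: [-2.999, -0.175, -0.803]
force: [0.7, 0.7, -0.5]
opening: 0.0348
gripper_force: 0.0
```

Call:
move_arm:
  plan:
    - [0,0,0,-0.15,0,0.27,35]
    - [0,0,0,-0.15,0,0.27,35]
    - [0,0,0,-0.15,0,0.27,35]
    - [0,0,0,0,0,0,35]
    - [0,0,0,0,0,0,10]
    - [0,0,0,0,0,0,5]
    - [0,0,0,0,0,0,5]
    - [0,0,0,0,0,0,5]
    - [0,0,0,0,0,0,5]
    - [0,0,0,0,0,0,5]

```text
t: 82.2
tool_pos: [0.4992, -0.0589, 0.0925]
orientation: [-2.999, -0.175, -0.81]
force: [0.1, 1.4, 1.4]
opening: 0.0159
gripper_force: 20.0
```

```bash
python3 - <<'E' 2>/dev/null
from h import *
tg(-.0637,-.088,.09)
E
```

```text
t 82.2 fix xyz -0.0619 -0.0881 0.0925 tilt to reader -30.22 side -0.11 phi -83.31 open 0.0159 gf 20.0 F [0.1 1.4 1.4] shift [-0.112 -0.005  0.051]
```

Call:
move_arm:
  plan:
    - [0,-0.75,0,0.088,0,0.062,5]
    - [0,-0.75,0,0.088,0,0.062,5]
    - [0,-0.75,0,0.088,0,0.062,5]
    - [0,-0.75,0,0.088,0,0.062,5]
    - [0,-0.75,0,0.088,0,0.062,5]
    - [0,-0.75,0,0.088,0,0.062,5]
    - [0,-0.75,0,0.088,0,0.062,5]
    - [0,-0.75,0,0.088,0,0.062,5]
    - [0,-0.75,0,0.088,0,0.062,5]
    - [0,-0.75,0,0.088,0,0.062,5]

```text
t: 83.2
tool_pos: [0.5227, -0.0563, 0.0812]
orientation: [3.094, 0.181, -0.407]
force: [-2.2, -0.2, 2.6]
opening: 0.016
gripper_force: 20.0
```

Call:
move_arm:
  plan:
    - [0,0,0,0,0,0,20]
    - [0,0,0,0,0,0,26]
    - [0,0,0,0,0,0,32]
    - [0,0,0,0,0,0,35]
    - [0,0,0,0,0,0,35]
    - [0,0,0,0,0,-0.4,35]
    - [0,0,0,0,0,-0.8,35]
    - [0,0,0,0,0,-0.9,35]
    - [0,0,0,0,0,-0.9,35]
    - [0,0,0,0,0,-0.9,35]

```text
t: 84.2
tool_pos: [0.5476, -0.0532, 0.1772]
orientation: [3.095, 0.181, -0.4]
force: [0.3, -0.0, 0.4]
opening: 0.0351
gripper_force: 0.0
```

Call:
move_arm:
  plan:
    - [0,1,0,0,0,0,35]
    - [0,1,0,0,0,0,35]
    - [0,0.5,0,0,0.9,0,35]
    - [0,0,0,0,0.9,0,35]
    - [0,0,0,0,0.9,0,35]
    - [0,0,0,-0.5,0.9,0,35]
    - [0,0,0,-0.5,0.9,0,35]
    - [0,0,0,-0.5,0,0,35]
    - [0,0,0,0,0,0,35]
    - [0,0,0,0,0,0,35]

```text
t: 85.2
tool_pos: [0.5235, -0.1693, 0.1759]
orientation: [3.136, 0.183, 0.007]
force: [0.4, -0.3, -0.5]
opening: 0.0353
gripper_force: 0.0
```

```bash
python3 - <<'E' 2>/dev/null
from h import *
tg(-.0637,-.088,.14); conn(cam("side")); c=cam("top"); conn(c); saddles(c); save(c,"all.png",(220,130,400,300),3.4)
W=c["W"]; f=c["frame"].max(2)
with np.errstate(invalid="ignore"): m=(W[...,0]>.38)&(W[...,0]<.5)&(W[...,1]>.2)&(W[...,1]<.32)&(W[...,2]>.1)&(W[...,2]<.135)&(f<90)
print("knob",m.sum(),W[m].mean(0))
E
```

```text
t 85.2 fix xyz -0.0502 -0.2005 0.1759 tilt to reader -0.26 side 0.03 phi -83.33 open 0.0353 gf 0.0 F [ 0.4 -0.3 -0.5] shift [-0.53  -4.504  1.432]
 conn px [279. 240.] 44 x 0.0717 0.104 0.0882 z 0.075 0.097
 conn px [300. 244.] 65 x -0.006 0.039 0.0201 z 0.074 0.098
 conn px [320. 248.] 61 x -0.0607 -0.0278 -0.0432 z 0.074 0.101
 conn px [332. 192.] 79 x 0.0578 0.1059 0.0844 z 0.074 0.1
 conn px [336. 213.] 83 x -0.0068 0.0403 0.0186 z 0.074 0.099
 conn px [339. 235.] 86 x -0.0714 -0.0246 -0.0469 z 0.074 0.103
s 0 barrel x,z -0.001 0.079 ymin head -0.0967 ymax 0.096 conn 85 [0.0421 0.0197] lean 64.9 top y -0.0868
s 1 barrel x,z -0.0015 0.078 ymin head -0.0968 ymax 0.0966 conn 102 [0.0283 0.0228] lean 51.0 top y -0.0867
s 2 barrel x,z -0.0019 0.08 ymin head -0.0956 ymax 0.0975 conn 51 [0.0121 0.0338] lean 19.7 top y -0.0856
knob 57 [0.42636491 0.2719455  0.1195995 ]
```

View pics/all.png

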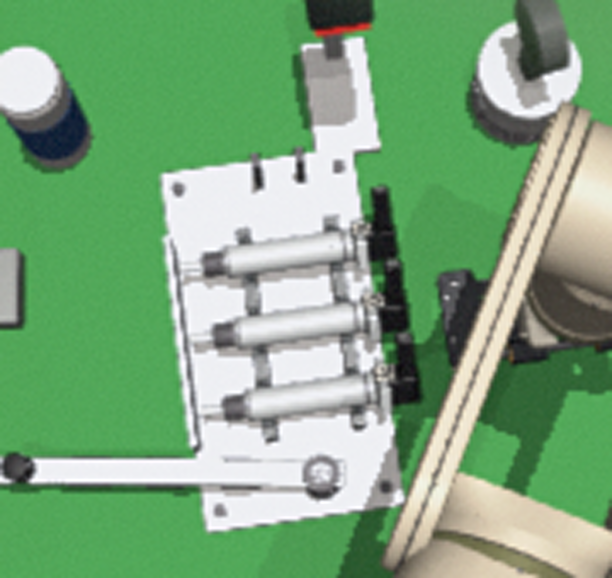

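Call:
move_arm:
  plan:
    - [0,0,-1,0,0,-0.5,60]
    - [0,0,-1,0,0,-0.5,60]
    - [0,0,-1,0,0,0,60]
    - [0,0,-1,0,0,0,60]
    - [0,0,-1,0,0,0,60]
    - [0,0,-1,0,0,0,60]
    - [0,0,-1,0,0,0,60]
    - [0,0,-1,0,0,0,60]
    - [0,0,-1,0,0,0,60]
    - [0,0,-1,0,0,0,60]

```text
t: 86.3
tool_pos: [0.5235, -0.1686, 0.2001]
orientation: [2.619, 1.733, 0.005]
force: [0.4, 0.3, -0.1]
opening: 0.0598
gripper_force: 0.0
```

Call:
move_arm:
  plan:
    - [0,0,-1,0,0,0,60]
    - [0,0,-1,0,0,0,60]
    - [0,0,-1,0,0,0,60]
    - [0,0,-0.3,0,0,0,60]
    - [0,0,0,0.9,0,0,60]
    - [0,0,0,0.9,0,0,60]
    - [0,0,0,0.9,0,0,60]
    - [0,0,0,0.9,0,0,60]
    - [0,0,0,0.9,0,0,60]
    - [0,0,0,0.9,0,0,60]

```text
t: 87.3
tool_pos: [0.5317, -0.0329, 0.2003]
orientation: [2.286, 2.152, 0.004]
force: [-0.4, -0.9, 0.3]
opening: 0.0596
gripper_force: 0.0
```

```bash
python3 - <<'E' 2>/dev/null
from h import *
go(.4272,.2705,.112,-3.5)
E
```

```text
t 87.3 pos [ 0.5317 -0.0329  0.2003] phi -3.45 tilt 0.2 q6 -0.1 open 0.0596 gf 0.0 F [-0.4 -0.9  0.3]
 turn 0.009 (or -59.991 ) shift [11.859 -4.911  3.532]
```

Call:
move_arm:
  plan:
    - [0,0,0,0.9,-0.38,0,60]
    - [0,0,0,0.9,-0.38,0,60]
    - [0,0,0,0.9,-0.38,0,60]
    - [0,0,0,0.9,-0.38,0,60]
    - [0,0,0,0.9,-0.38,0,60]
    - [0,0,0,0.9,-0.38,0,60]
    - [0,0,0,0.9,-0.38,0,60]
    - [0,0,0,0.9,-0.38,0,60]
    - [0,0,0,0.9,-0.38,0,60]
    - [0,0,0,0.9,-0.38,0,60]

```text
t: 88.3
tool_pos: [0.4498, 0.1975, 0.2002]
orientation: [2.286, 2.152, 0.005]
force: [-0.0, -0.1, 0.0]
opening: 0.0603
gripper_force: 0.0
```

Call:
move_arm:
  plan:
    - [0,0,0,0.9,-0.38,0,60]
    - [0,0,0,0.9,-0.38,0,60]
    - [0,0,0,0.9,-0.3,0,60]
    - [0,0,0,0.1,0,0,60]
    - [0,0,0,0,0,0,60]
    - [0,0,0,0,0,0,60]
    - [0,0,0,0,0,0.6,60]
    - [0,0,0,0,0,0.6,60]
    - [0,0,0,0,0,0.6,60]
    - [0,0,0,0,0,0,60]

```text
t: 89.3
tool_pos: [0.4262, 0.2659, 0.151]
orientation: [2.289, 2.152, -0.005]
force: [0.2, -0.4, -0.4]
opening: 0.0601
gripper_force: 0.0
```

```bash
python3 - <<'E' 2>/dev/null
from h import *
go(.4272,.2705,.1115,-3.5)
E
```

```text
t 89.3 pos [0.4262 0.2659 0.151 ] phi -3.55 tilt 0.18 q6 0.52 open 0.0601 gf 0.0 F [ 0.2 -0.4 -0.4]
 turn -0.008 (or 59.992 ) shift [0.185 0.028 1.578]
```

Call:
move_arm:
  plan:
    - [0,0,0,0.18,0.03,0,60]
    - [0,0,0,0,0,0.4,60]
    - [0,0,0,0,0,0.4,60]
    - [0,0,0,0,0,0.4,60]
    - [0,0,0,0,0,0.38,60]
    - [0,0,0,0,0,0,60]
    - [0,0,0,0,0,0,10]
    - [0,0,0,0,0,0,5]
    - [0,0,0,0,0,0,5]
    - [0,0,0,0,0,0,5]
  force: 50

```text
t: 90.3
tool_pos: [0.4297, 0.2719, 0.1159]
orientation: [2.287, 2.151, 0.005]
force: [-0.3, 1.3, -0.6]
opening: 0.0332
gripper_force: 0.0
```

Call:
move_arm:
  plan:
    - [0,0,0,0,0,0,5]
    - [0,0,0,0,0,0,5]
    - [0,0,0,0,0,0,5]
    - [0,0,0,0,0,0,5]
    - [0,0,0,0,0,0,5]
    - [0,0,0,0,0,0,5]
    - [0,0,0,0,0,0,5]
    - [0,0,0,0,0,0,5]
    - [0,0,0,0,0,0,5]
    - [0,0,0,0,0,0,5]

```text
t: 91.3
tool_pos: [0.4294, 0.2719, 0.1155]
orientation: [2.287, 2.151, 0.004]
force: [0.7, 2.2, 0.6]
opening: 0.0228
gripper_force: 50.0
```

```bash
python3 - <<'E' 2>/dev/null
from h import *
go(.4272,.2705,.1115,-3.5)
E
```

```text
t 91.3 pos [0.4294 0.2719 0.1155] phi -3.51 tilt 0.19 q6 0.53 open 0.0228 gf 50.0 F [0.7 2.2 0.6]
 turn -0.001 (or 59.999 ) shift [-0.062 -0.084  0.159]
```

Call:
move_arm:
  plan:
    - [0,0,0,0,0,-0.25,5]
    - [0,0,0,0,0,-0.25,5]
    - [0,0,0,0,0,-0.25,5]
    - [0,0,0,0,0,-0.25,5]
    - [0,0,0,0,0,-0.25,5]
    - [0,0,0,0,0,-0.3,5]
    - [0,0,0,0,0,0,5]
    - [0,0,0,0,0,0,5]
    - [0,0,0,0,0,0,5]
    - [0,0,0,0,0,0,5]

```text
t: 92.3
tool_pos: [0.4278, 0.2692, 0.1521]
orientation: [2.287, 2.15, -0.006]
force: [0.4, -8.1, -9.0]
opening: 0.0228
gripper_force: 50.0
```

```bash
python3 - <<'E' 2>/dev/null
from h import *
go(.4272,.2705,.1535,-3.5)
p=read_state()["tool_pos"][:2]-(fx(.0013,0)-[.0017*0,0]-.255*np.array([np.cos(np.radians(6.45)),np.sin(np.radians(6.45))])+ .1215*np.array([np.cos(np.radians(6.45)),np.sin(np.radians(6.45))])); print(np.hypot(*p),np.degrees(np.arctan2(p[1],p[0]))-6.45)
E
```

```text
t 92.3 pos [0.4278 0.2692 0.1521] phi -3.56 tilt 0.28 q6 0.53 open 0.0228 gf 50.0 F [ 0.4 -8.1 -9. ]
 turn -0.009 (or 59.991 ) shift [ 0.05  -0.028 -0.054]
0.2485941657320012 81.61780958689143
```

Call:
move_arm:
  plan:
    - [0,0,0.4,-0.01,0.43,0,5]
    - [0,0,0.6,-0.02,0.64,0,5]
    - [0,0,0.8,-0.036,0.854,0,5]
    - [0,0,0.8,-0.036,0.854,0,5]
    - [0,0,0.8,-0.036,0.854,0,5]
    - [0,0,0.8,-0.036,0.854,0,5]
    - [0,0,0.8,-0.036,0.854,0,5]
    - [0,0,0.8,-0.036,0.854,0,5]
    - [0,0,0.6,-0.02,0.64,0,5]
    - [0,0,0.4,-0.01,0.43,0,5]

```text
t: 93.3
tool_pos: [0.5913, 0.1982, 0.1528]
orientation: [2.897, 1.215, -0.002]
force: [-2.1, -0.9, -8.4]
opening: 0.0229
gripper_force: 50.0
```

```bash
cat >> h.py <<'E'
def sw():
    s=read_state(); K=np.array([.667,.0478]); d=np.array([.4294,.2719])-K; L=np.hypot(*d); mid=K+d/2; n=np.array([d[1],-d[0]])/L
    h=np.sqrt(.255**2-L*L/4); P=[mid+k*h*n for k in(1,-1)]; P=min(P,key=lambda v:np.hypot(*(v-[.4132,.0189])))
    p=s["tool_pos"][:2]-P; a0=np.degrees(np.arctan2(*(K-P)[::-1])); print("pivot",P.round(4),"a0",a0.round(2),"R",np.hypot(*p).round(4),"swing deg",(np.degrees(np.arctan2(p[1],p[0]))-a0).round(2))
    go(.667,.0478,.15,-83.5)
E
python3 - <<'E' 2>/dev/null
from h import *
sw()
E
```

```text
pivot [0.4138 0.0174] a0 6.85 R 0.2534 swing deg 38.69
t 93.3 pos [0.5913 0.1982 0.1528] phi -44.5 tilt 0.06 q6 1.02 open 0.0229 gf 50.0 F [-2.1 -0.9 -8.4]
 turn 6.499 (or -53.501 ) shift [2.329 6.321 0.112]
```

Call:
move_arm:
  plan:
    - [0,0,0.5,-0.01,0.53,0,5]
    - [0,0,0.8,-0.036,0.854,0,5]
    - [0,0,0.8,-0.036,0.854,0,5]
    - [0,0,0.8,-0.036,0.854,0,5]
    - [0,0,0.8,-0.036,0.854,0,5]
    - [0,0,0.8,-0.036,0.854,0,5]
    - [0,0,0.8,-0.036,0.854,0,5]
    - [0,0,0.6,-0.02,0.64,0,5]
    - [0,0,0.4,-0.01,0.42,0,5]
    - [0,0,0.1,0,0.1,0,5]

```text
t: 94.3
tool_pos: [0.6657, 0.049, 0.1537]
orientation: [-3.135, -0.197, -0.001]
force: [-3.2, 1.3, -9.6]
opening: 0.0231
gripper_force: 50.0
```

Call:
move_arm:
  plan:
    - [0,0,0,0,0,0,5]
    - [0,0,0,0,0,0,5]
    - [0,0,0,0,0,0,5]
    - [0,0,0,0,0,0,5]
    - [0,0,0,0,0,0,5]
    - [0,0,0,0,0,0,5]
    - [0,0,0,0,0,0,5]
    - [0,0,0,0,0,0,5]
    - [0,0,0,0,0,0,5]
    - [0,0,0,0,0,0,5]

```text
t: 95.3
tool_pos: [0.6657, 0.0507, 0.1544]
orientation: [-3.135, -0.203, -0.002]
force: [-4.8, -0.6, -8.4]
opening: 0.0231
gripper_force: 50.0
```

```bash
python3 - <<'E' 2>/dev/null
from h import *
sw()
E
```

```text
pivot [0.4138 0.0174] a0 6.85 R 0.2541 swing deg 0.69
t 95.3 pos [0.6657 0.0507 0.1544] phi -82.6 tilt 0.07 q6 1.44 open 0.0231 gf 50.0 F [-4.8 -0.6 -8.4]
 turn 0.15 (or -59.85 ) shift [0.038 0.122 0.174]
```

Call:
move_arm:
  plan:
    - [0,0,0.15,0,0.11,0,5]
    - [0,0,0,0,0,0,5]
    - [0,0,0,0,0,0,5]
    - [0,0,0,0,0,0.2,5]
    - [0,0,0,0,0,0.2,5]
    - [0,0,0,0,0,0.2,5]
    - [0,0,0,0,0,0.2,5]
    - [0,0,0,0,0,0,5]
    - [0,0,0,0,0,0,5]
    - [0,0,0,0,0,0,5]

```text
t: 96.3
tool_pos: [0.667, 0.0472, 0.1351]
orientation: [-3.136, -0.175, -0.005]
force: [-6.4, -0.1, -7.1]
opening: 0.0229
gripper_force: 50.0
```

```bash
python3 - <<'E' 2>/dev/null
from h import *
sw()
E
```

```text
pivot [0.4138 0.0174] a0 6.85 R 0.2549 swing deg -0.12
t 96.3 pos [0.667  0.0472 0.1351] phi -83.6 tilt 0.17 q6 1.45 open 0.0229 gf 50.0 F [-6.4 -0.1 -7.1]
 turn -0.017 (or 59.983 ) shift [ 0.004 -0.022 -0.597]
```

Call:
move_arm:
  plan:
    - [0,0,0,0,0,0.15,5]
    - [0,0,0,0,0,0.15,5]
    - [0,0,0,0,0,0.15,5]
    - [0,0,0,0,0,0.1,5]
    - [0,0,0,0,0,0.1,5]
    - [0,0,0,0,0,0,5]
    - [0,0,0,0,0,0,5]
    - [0,0,0,0,0,0,5]
    - [0,0,0,0,0,0,5]
    - [0,0,0,0,0,0,5]

```text
t: 97.3
tool_pos: [0.6696, 0.0473, 0.1242]
orientation: [3.137, 0.175, 0.016]
force: [-9.1, 0.0, 18.8]
opening: 0.0225
gripper_force: 50.0
```

```bash
python3 - <<'E' 2>/dev/null
from h import *
sw(); conn(cam("side"))
E
```

```text
pivot [0.4138 0.0174] a0 6.85 R 0.2575 swing deg -0.17
t 97.3 pos [0.6696 0.0473 0.1242] phi -83.6 tilt 0.57 q6 1.45 open 0.0225 gf 50.0 F [-9.1  0.  18.8]
 turn -0.017 (or 59.983 ) shift [-0.102 -0.031 -1.031]
 conn px [280. 240.] 49 x 0.0632 0.1055 0.0876 z 0.075 0.095
 conn px [300. 244.] 56 x 0.0041 0.0381 0.0204 z 0.074 0.099
 conn px [320. 248.] 70 x -0.0638 -0.0259 -0.0432 z 0.074 0.097
```

Call:
move_arm:
  plan:
    - [0,0,0,0,0,-0.1,5]
    - [0,0,0,0,0,0,5]
    - [0,0,0,0,0,0,26]
    - [0,0,0,0,0,0,35]
    - [0,0,0,0,0,0,50]
    - [0,0,0,0,0,0,60]
    - [0,0,0,0,0,0,60]
    - [0,0,0,0,0,-0.4,60]
    - [0,0,0,0,0,-0.8,60]
    - [0,0,0,0,0,-0.8,60]

```text
t: 98.35
tool_pos: [0.6667, 0.0471, 0.1718]
orientation: [-3.136, -0.175, -0.004]
force: [0.1, 0.3, 0.2]
opening: 0.0599
gripper_force: 0.0
```

Call:
move_arm:
  plan:
    - [0,0,0,0,0,-0.8,60]
    - [0,0,0,0,0,-0.8,60]
    - [0,0,0,0,-0.9,0,20]
    - [0,0,0,0,-0.9,0,0]
    - [0,0,0,0,-0.9,0,0]
    - [0,0,0,0,-0.9,0,0]
    - [0,0,0,0,-0.9,0,0]
    - [0,0,0,0,-0.9,0,0]
    - [0,0,0,0,-0.9,0,0]
    - [0,0,0,0,-0.9,0,0]

```text
t: 99.35
tool_pos: [0.6468, 0.227, 0.212]
orientation: [-3.136, -0.175, -0.006]
force: [1.0, -0.1, -0.4]
opening: 0.0022
gripper_force: 0.0
```

```bash
python3 - <<'E' 2>/dev/null
from h import *
conn(cam("side")); c=cam("top"); conn(c); saddles(c); W=c["W"]; f=c["frame"]; g=f.max(2)
with np.errstate(invalid="ignore"):
  m=(W[...,0]>.63)&(W[...,0]<.7)&(W[...,1]>.02)&(W[...,1]<.08)&(W[...,2]>.1)&(W[...,2]<.145)&(g<90)
  print("knob",m.sum(),W[m].mean(0),W[m][:,2].max())
  m=(W[...,0]>.56)&(W[...,0]<.64)&(W[...,1]>.29)&(W[...,1]<.39)&(f[...,1]>f[...,0].astype(int)+60)&(W[...,2]>.04)&(W[...,2]<.07)
  print("btn",m.sum(),W[m].mean(0))
b=W[m].mean(0); go(b[0],b[1],.11,-83.5)
save(c,"fin.png",(180,110,400,290),3.3)
E
```

```text
conn px [279. 240.] 51 x 0.0714 0.1054 0.0885 z 0.074 0.096
 conn px [300. 244.] 63 x -0.0031 0.0369 0.0198 z 0.075 0.097
 conn px [320. 248.] 65 x -0.067 -0.0273 -0.0437 z 0.074 0.1
 conn px [332. 190.] 66 x 0.073 0.1082 0.0891 z 0.074 0.097
 conn px [336. 211.] 64 x 0.0045 0.0407 0.0236 z 0.074 0.101
 conn px [339. 235.] 84 x -0.0702 -0.0242 -0.0457 z 0.074 0.098
s 0 barrel x,z -0.0007 0.085 ymin head -0.0965 ymax 0.0961 conn 87 [0.042  0.0202] lean 64.3 top y -0.087
s 1 barrel x,z -0.0015 0.083 ymin head -0.0964 ymax 0.0967 conn 101 [0.028 0.023] lean 50.6 top y -0.0867
s 2 barrel x,z -0.0017 0.081 ymin head -0.0957 ymax 0.0979 conn 51 [0.0126 0.0325] lean 21.1 top y -0.0857
knob 56 [0.66659255 0.04885394 0.12273443] 0.13180878338865148
btn 88 [0.59852178 0.34129705 0.05317514]
t 99.5 pos [0.6462 0.2289 0.2118] phi -83.44 tilt 0.22 q6 1.72 open 0.0005 gf 0.0 F [-0.8  0.2 -0. ]
 turn 0.009 (or -59.991 ) shift [-1.387 -4.681  4.072]
```

View pics/fin.png

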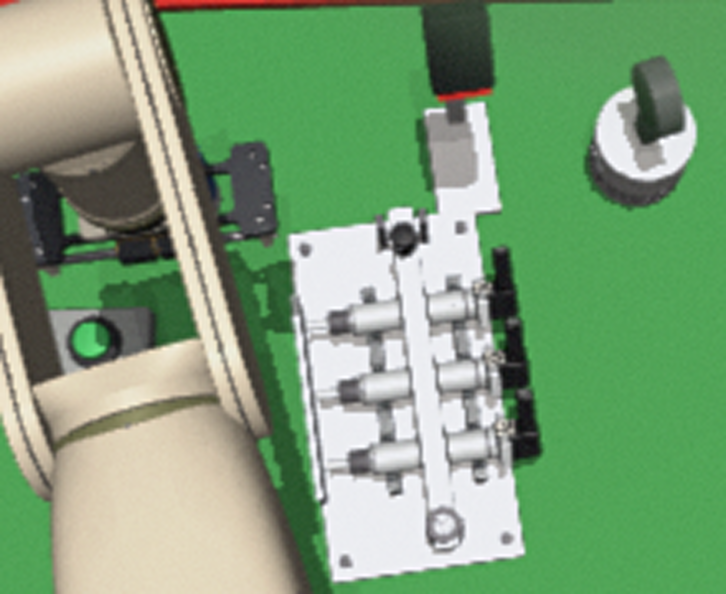

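Call:
move_arm:
  plan:
    - [0,0,0,-0.28,-0.936,0,0]
    - [0,0,0,-0.28,-0.936,0,0]
    - [0,0,0,-0.28,-0.936,0,0]
    - [0,0,0,-0.28,-0.936,0,0]
    - [0,0,0,-0.28,-0.936,0,0]
    - [0,0,0,0,0,0.9,0]
    - [0,0,0,0,0,0.9,0]
    - [0,0,0,0,0,0.9,0]
    - [0,0,0,0,0,0.9,0]
    - [0,0,0,0,0,0.9,0]

```text
t: 100.45
tool_pos: [0.5998, 0.3377, 0.0983]
orientation: [-3.137, -0.174, -0.006]
force: [0.4, -0.0, 0.1]
opening: 0.0005
gripper_force: 0.0
```

Call:
move_arm:
  plan:
    - [0,0,0,0,0,0.5,0]
    - [0,0,0,0,0,0,0]
    - [0,0,0,0,0,0,0]
    - [0,0,0,0,0,0,0]
    - [0,0,0,0,0,0,0]
    - [0,0,0,0,0,0,0]
    - [0,0,0,0,0,0,0]
    - [0,0,0,0,0,0,0]
    - [0,0,0,0,0,0,0]
    - [0,0,0,0,0,0,0]

```text
t: 101.45
tool_pos: [0.5993, 0.3384, 0.0859]
orientation: [-3.137, -0.175, -0.005]
force: [-0.2, -0.0, 0.1]
opening: 0.0006
gripper_force: 0.0
```

```bash
python3 - <<'E' 2>/dev/null
from h import *
go(.5985,.341,.056,-83.5)
E
```

```text
t 101.5 pos [0.5993 0.3384 0.0859] phi -83.61 tilt 0.17 q6 1.9 open 0.0006 gf 0.0 F [-0.2 -0.   0.1]
 turn -0.018 (or 59.982 ) shift [-0.021 -0.106  1.196]
```

Call:
move_arm:
  plan:
    - [0,0,0,0,-0.1,0.4,0]
    - [0,0,0,0,0,0.4,0]
    - [0,0,0,0,0,0.1,0]
    - [0,0,0,0,0,0.1,0]
    - [0,0,0,0,0,0.1,0]
    - [0,0,0,0,0,0.08,0]
    - [0,0,0,0,0,0.06,0]
    - [0,0,0,0,0,0,0]
    - [0,0,0,0,0,0,0]
    - [0,0,0,0,0,0,0]

```text
t: 102.45
tool_pos: [0.5988, 0.341, 0.0589]
orientation: [3.137, 0.176, 0.004]
force: [-16.6, -7.0, 27.8]
opening: 0.0008
gripper_force: 14.2
```

```bash
python3 - <<'E' 2>/dev/null
from h import *
go(.5985,.341,.055,-83.5)
E
```

```text
t 102.5 pos [0.5988 0.341  0.0589] phi -83.59 tilt 0.15 q6 1.9 open 0.0008 gf 14.2 F [-16.6  -7.   27.8]
 turn -0.016 (or 59.984 ) shift [-0.011 -0.003  0.157]
```

Call:
move_arm:
  plan:
    - [0,0,0,0,0,-0.2,0]
    - [0,0,0,0,0,-0.6,0]
    - [0,0,0,0,0,-0.9,0]
    - [0,0,0,0,0,-0.9,0]
    - [0,0,0,0,0,-0.9,0]
    - [0,0,0,0,0,-0.9,0]
    - [0,0,0,0,0,-0.9,0]
    - [0,0,0,0,0,0,0]
    - [0,0,0,0,0,0,0]
    - [0,0,0,0,0,0,0]

```text
t: 103.45
tool_pos: [0.5981, 0.3404, 0.1856]
orientation: [3.136, 0.175, 0.001]
force: [1.1, 0.1, -0.1]
opening: 0.0007
gripper_force: 0.0
```

```bash
python3 - <<'E' 2>/dev/null
from h import *
go(.5985,.341,.055,-83.5); conn(cam("side")); c=cam("top"); conn(c); W=c["W"]; f=c["frame"]; g=f.max(2)
with np.errstate(invalid="ignore"):
  m=(W[...,0]>.63)&(W[...,0]<.7)&(W[...,1]>.02)&(W[...,1]<.08)&(W[...,2]>.1)&(W[...,2]<.145)&(g<90)
  print("knob",m.sum(),W[m].mean(0),W[m][:,2].max())
E
```

```text
t 103.5 pos [0.5981 0.3404 0.1856] phi -83.62 tilt 0.07 q6 1.9 open 0.0007 gf 0.0 F [ 1.1  0.1 -0.1]
 turn -0.019 (or 59.981 ) shift [ 0.02  -0.02   5.225]
 conn px [279. 240.] 49 x 0.0724 0.1052 0.0886 z 0.075 0.096
 conn px [300. 244.] 55 x 0.0053 0.0383 0.0217 z 0.074 0.098
 conn px [321. 248.] 70 x -0.0693 -0.0264 -0.0446 z 0.074 0.097
 conn px [332. 192.] 77 x 0.0586 0.1061 0.0851 z 0.074 0.098
 conn px [336. 213.] 78 x -0.0038 0.0399 0.0195 z 0.074 0.097
 conn px [339. 235.] 83 x -0.069 -0.0246 -0.0461 z 0.074 0.1
knob 56 [0.66653292 0.0487165  0.12353487] 0.13270800609942998
```

```bash
python3 -c "
from plant import *
print(close_job())"
```

```text
the job is handed in; nothing more can be done
None
```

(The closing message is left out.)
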